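# UV-cure the resin pendants

## Robot

A 7-joint arm with a two-finger parallel gripper is mounted at the origin on the work surface. World frame = base frame: x ahead of the robot, y to its left, z up, the work surface at z = 0. Lengths are in m, angles in rad, forces in N, time in s.
With the tool pointing down it reaches from about 0.4 to 0.85 m from the base axis. Payload 10.4 kg.
Tool frame: the origin (TCP) lies midway between the tips of the shut fingers; the grasp point (between the pads) lies 19 mm behind it (grip_point_offset is the distance from the TCP to the grasp point, in m); y points along the fingers, z is the direction in which the jaws open and shut, and the axes are right-handed (so a half turn about y gives the same grasp; the last joint's range is limited). The gripper opens to 85 mm and grips with 20 to 120 N. Pads are 22 mm wide; open, the fingers measure 114 mm over their backs; the gripper's body (76 mm by 85 mm) begins 54 mm behind the grasp point. The pads swing forward as they close: fully open they stand 13 mm farther back than shut.
Start: joints at [1.286, 0.332, -0.065, 1.46, 0.022, 1.35, -0.088], TCP at [0.162, -0.604, 0.231] pointing down, gripper open.
Joint ranges: [-2.6, 2.6], [-0.5, 2.12], [-1.47, 1.34], [0.16, 2.42], [-1.27, 4.41], [0.06, 2.06], [-2.6, 2.6]. Speed limits (rad/s): [2.22, 2.22, 2.79, 2.79, 3.14, 3.14, 3.14].

## Interface

Orientations are given as a unit quaternion [x, y, z, w].
In Python, from workcell import * gives the robot as it stands.
- The arm moves only by the tool send_rows, never from a script. Its argument "motion" is a list of rows, each a list of 7 numbers: the opening in per cent of the stroke, from 0 (shut) to 100 (fully open), then the shift along the tool's x, y, z in m, then the turn, a rotation vector about the tool's x, y, z in rad. In form: [[claw, tx, ty, tz, ax, ay, az], ...]. A call has 1 to 10 rows; each row is the pose to reach, as a shift and turn from the pose commanded when the call began, along the tool's axes at that moment; what a row does not reach only later rows make up. A row lasts 1/12 s, in which the tool goes at most 41.7 mm and 7.16 degrees, less where a joint would pass 70% of its speed; a pose out of reach is approached as far as the arm can. A call with a gripper value outside its range is refused whole. The fingers move at their own pace and stop on an object; "squeeze" is the grip in N (left out, the last holds). Time passes only in rows, so rows that repeat a pose let the fingers close. It gives the time, the measured TCP pose, the force and the opening at its end, in the units of the state.
- get_obs(): the state, without advancing time (a new reading comes with each control period).
- camera(name): name is "scene" or "top"; returns a dict with "pixels" (400x640x3 uint8, red, green, blue), "range_z" (400x640 float32, m along the optical axis (not along the pixel's ray), 0 where there is no reading), "fovy" (degrees; the focal length in pixels is half the picture's height over the tangent of half this angle, whatever the lens; pixels are square), "cx", "cy" (the principal point, pixels), "view" (4x4, takes a point from world to camera coordinates). Camera axes: x right, y down, z forward; pixel columns grow to the right and rows downward; lengths in m; the calibration is good to about 2 mm. A picture is of the moment at which its call begins.
- hand_in(): hands the job in, once; it reports no verdict.
The state is a dict: "clock": time; "joint_pos": joint angles; "joint_velocities": joint speeds; "tau": joint torques, N m; "position": TCP position; "ee_rot": TCP orientation; "ft_force": force on the tool from outside, world axes, zero at the start; "torque": the same for the moment, N m; "grip_width": opening from 0.0 (shut) to 1.0 (fully open).
Only numpy, scipy, OpenCV 4.12 (cv2) and the standard library are available. Lean on these libraries where they do the work, as an engineer would, in place of code of your own. Each camera call takes 0.05 s, during which the arm holds its last target.

## Task

Get the bench ready by setting the fume duct's red damper half open (45 degrees) and gently lifting the resin pot by its handle off the warmer and standing it upright in the middle of the round cork mat. Then take the orange UV torch and cure every pendant on the grey mat, in the order red, green, blue, yellow, black (some may be absent): point the beam at the middle of its dome with the lens about 4 cm away and hold it steady there for 4 seconds, without touching any pendant. Finally lay the torch back in its cradle the way it lay, and only then shut the damper fully; leave the pot on the cork, and the jar, cup and brush where they are.

Things in the scene. Friction and masses are not known exactly. Their poses are not given: they have to be found in the camera images.
- mat: flat grey curing mat, 190 mm (its x) by 240 mm (its y), 3 mm thick, fixed; origin at the centre of its underside on the bench
- damper (a joint): opening angle of the red butterfly damper handle on the fume duct, rad: 0 = shut (handle bar square across the pipe, against its stop), 1.571 = fully open (bar along the pipe). It opens counter-clockwise seen from above about a vertical axis, needs about 0.1 N m and stays where it is left
- damper_grip (a point): centre of the red damper handle, on its turning axis: a bar 80 mm long (its own y axis), 14 mm wide (its own x axis), 24 mm tall, this point at mid-height (95 mm above the bench). These axes turn with the handle. Below the bar is a 13 mm radius boss, and the pipe's top 72 mm above the bench. Pinch across the 14 mm
- duct: fixed grey fume-extraction pipe, 60 mm diameter, 200 mm long along its own x axis, with a flared inlet at its -x end (to x = -150 mm) and an elbow down into the bench at +x; origin on the bench under the damper handle's axis; up to 102 mm high
- warmer: fixed white electric warmer, 120 x 120 mm, with a dark round hotplate of 52 mm radius on it whose top is 45 mm above the bench; origin at the centre of its underside
- cork: fixed round cork mat, radius 65 mm, 8 mm thick; origin at the centre of its underside on the bench
- pot: closed steel resin pot, 36 mm radius, 59 mm tall to its flat lid, with an arched handle: a black grip bar 72 mm long along the pot's y axis, 12 mm wide (x), 14 mm tall, its centre 107 mm above the pot's underside, directly over the axis; 0.35 kg. Origin at the centre of its underside. It starts standing on the warmer
- cradle: fixed torch cradle: black base 110 x 70 x 10 mm with two aluminium forks 10 mm thick at x = +42 and -42 mm, each a 34 mm wide slot open upwards between two prongs (y = +-17 mm), slot floor 55 mm and prong tops 73 mm above the bench. Origin at the centre of its underside, x axis along the torch. The space between the forks is free for the fingers
- torch: cordless UV torch: orange straight handle 126 mm long (its x axis), 24 mm wide (y), 28 mm tall (z), with a black head of 15 mm radius at the +x end that slants down and forward. Origin at the centre of the handle's underside. 0.18 kg. It starts lying in the cradle, its x axis along the cradle's x axis, underside on the slot floors, head over the cradle's +x end
- lens (a point): centre of the torch's violet lens, fixed on the torch at x = 80, y = 0, z = -27.3 mm from its origin. Its z axis is the beam's direction: in the torch's frame (0.5, 0, -0.866), that is straight down tilted 30 degrees forward towards +x; its y axis is the torch's y axis
- red: red pendant: round steel setting, 22 mm radius and 6 mm high, with a small peg-like bail at one side and a red resin dome of about 18 mm radius on top, 11 mm high in all, lying loose face up on the mat; 40 g; origin at the centre of its underside. May be absent
- red_spot (a point): top centre of the red pendant's resin dome, 11 mm above the pendant's underside. May be absent
- green: green pendant: round steel setting, 22 mm radius and 6 mm high, with a small peg-like bail at one side and a green resin dome of about 18 mm radius on top, 11 mm high in all, lying loose face up on the mat; 40 g; origin at the centre of its underside. May be absent
- green_spot (a point): top centre of the green pendant's resin dome, 11 mm above the pendant's underside. May be absent
- blue: blue pendant: round steel setting, 22 mm radius and 6 mm high, with a small peg-like bail at one side and a blue resin dome of about 18 mm radius on top, 11 mm high in all, lying loose face up on the mat; 40 g; origin at the centre of its underside. May be absent
- blue_spot (a point): top centre of the blue pendant's resin dome, 11 mm above the pendant's underside. May be absent
- yellow: yellow pendant: round steel setting, 22 mm radius and 6 mm high, with a small peg-like bail at one side and a yellow resin dome of about 18 mm radius on top, 11 mm high in all, lying loose face up on the mat; 40 g; origin at the centre of its underside. May be absent
- yellow_spot (a point): top centre of the yellow pendant's resin dome, 11 mm above the pendant's underside. May be absent
- black: black pendant: round steel setting, 22 mm radius and 6 mm high, with a small peg-like bail at one side and a black resin dome of about 18 mm radius on top, 11 mm high in all, lying loose face up on the mat; 40 g; origin at the centre of its underside. May be absent
- black_spot (a point): top centre of the black pendant's resin dome, 11 mm above the pendant's underside. May be absent
- jar: bystander: amber glass jar with white cap, 26 mm radius, 75 mm tall, origin under its centre
- mug: bystander: white ceramic cup, 34 mm radius, 85 mm tall, origin under its centre
- brush: bystander: bench brush lying on the bench along its own x axis, 150 mm long
Not all that is in view belongs to the job. Leave any purple look-alike of the cradle alone.

How it is judged:
By the outcome, as a careful person would: the job done as asked, in the order asked, and still so for the second after the job is handed in, with the robot touching nothing.
Of red, green, blue, yellow, black only 3 to 5 are there at a start; the rules pass over those that are not, and their reading is None.
At some moment in a run one of red, green, blue, yellow, black may be knocked a few centimetres aside while the robot is not near it.
It also fails if it takes over 200 s, if anything falls off the work surface, if the arm or the gripper's body presses on something with over 40 N, if the wrist force passes 120 N, or if a joint passes its speed limit or range.

## Working session

There is one attempt and no reset: what is moved stays moved. The work goes in short steps, Python scripts to look and compute and a tool call to move; the robot and the scene stay as the last step left them, time stands still between calls to the robot, and variables do not carry over. Pictures are saved under pics/ and viewed, and the job is handed in when it is done.

Besides the shell and the picture viewer there is one more tool, called after "Emit:" as name(argument=value, ...) on one line, values as JSON. send_rows: Moves the arm, as the interface text tells. Its arguments: {"type":"object","properties":{"motion":{"type":"array"},"squeeze":{"type":"number"}},"required":["motion"]}

```bash
ls; mkdir -p pics
python3 - <<'E'
from workcell import *
import cv2
o=get_obs()
for k,v in o.items(): print(k,v)
for n in ("scene","top"):
    c=camera(n); cv2.imwrite(f"pics/{n}0.png",c["pixels"][:,:,::-1]); print(n,c["fovy"],c["cx"],c["cy"],c["view"].round(4).tolist())
E
```

```text
pics
clock 0.0
joint_pos [ 1.28638849  0.33283573 -0.06467701  1.46098929  0.02157561  1.3498953
 -0.08848268]
joint_velocities [ 0.00066701  0.00160831 -0.00038014  0.0001063  -0.00076642 -0.0014753
  0.00040289]
tau [-7.35903923e-04 -6.25451088e+01  4.86370479e-02 -3.91604877e+01
  1.60960498e-02  9.99510870e-03 -1.20800823e-04]
position [ 0.16165284 -0.6033237   0.23051553]
ee_rot [-0.09238781  0.70155591 -0.70055659  0.09221855]
ft_force [ 0.02772893  0.01038992 -0.26146951]
torque [ 0.02187138  0.01457514 -0.00770881]
grip_width 1.0005450630479276
scene 53.724495177498056 319.4011401464045 206.68545570397205 [[-0.4987, 0.8667, -0.0126, 0.1826], [0.5291, 0.2929, -0.7964, -0.2492], [-0.6865, -0.4038, -0.6046, 1.4501], [0.0, 0.0, 0.0, 1.0]]
top 57.27985467890759 313.3910712366716 191.21328731686648 [[-0.0293, -0.9996, 0.0055, 0.1368], [-0.9899, 0.0282, -0.1387, 0.515], [0.1385, -0.0095, -0.9903, 0.9973], [0.0, 0.0, 0.0, 1.0]]
```

View pics/top0.png

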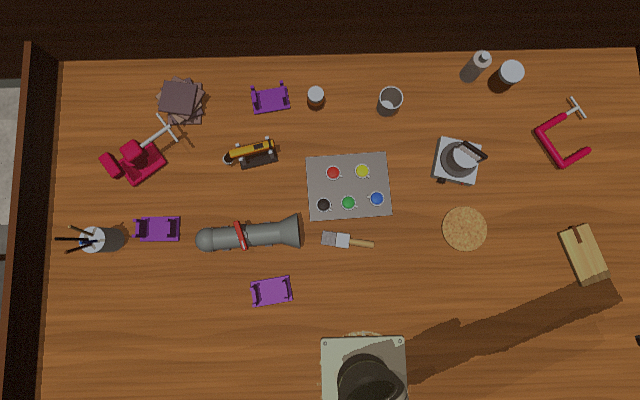

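View pics/scene0.png

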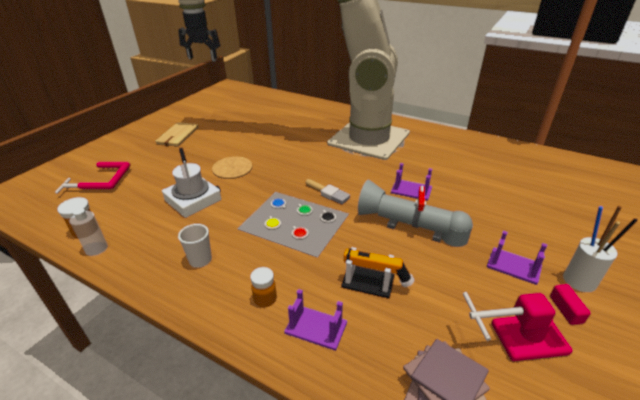

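```bash
cat > h.py <<'E'
from workcell import *
import numpy as np, cv2
from scipy.spatial.transform import Rotation as R
class Cam:
    def __init__(s,n):
        c=camera(n); s.p=c["pixels"]; s.bgr=s.p[:,:,::-1].copy(); s.d=c["range_z"]; s.V=np.array(c["view"]); s.cx=c["cx"]; s.cy=c["cy"]
        s.f=200/np.tan(np.radians(c["fovy"])/2); s.iV=np.linalg.inv(s.V); s.o=s.iV[:3,3]
        s.hsv=cv2.cvtColor(s.bgr,cv2.COLOR_BGR2HSV)
    def ray(s,u,v):
        return s.iV[:3,:3]@np.array([(u-s.cx)/s.f,(v-s.cy)/s.f,1])
    def onz(s,u,v,z):
        r=s.ray(u,v); return s.o+r*(z-s.o[2])/r[2]
    def pts(s):
        v,u=np.mgrid[0:400,0:640]; d=s.d
        P=np.stack([(u-s.cx)/s.f*d,(v-s.cy)/s.f*d,d],-1)
        return P@s.iV[:3,:3].T+s.iV[:3,3]
    def proj(s,P):
        q=s.V[:3,:3]@np.asarray(P)+s.V[:3,3]; return s.f*q[0]/q[2]+s.cx,s.f*q[1]/q[2]+s.cy
    def mask(s,lo,hi,box=None):
        m=cv2.inRange(s.hsv,np.array(lo),np.array(hi))
        if box is not None:
            k=np.zeros_like(m); x0,y0,x1,y1=box; k[y0:y1,x0:x1]=1; m=m*k
        return m
def crop(c,box,s,name):
    x0,y0,x1,y1=box; cv2.imwrite("pics/"+name,cv2.resize(c.bgr[y0:y1,x0:x1],None,fx=s,fy=s,interpolation=cv2.INTER_CUBIC))
E
python3 - <<'E'
from h import *
t=Cam("top"); s=Cam("scene")
crop(t,(190,120,310,270),4,"t_left.png"); crop(t,(300,130,500,260),4,"t_right.png")
crop(s,(150,130,350,260),4,"s_l.png"); crop(s,(330,170,480,300),4,"s_r.png")
P=t.pts(); Q=s.pts()
# bench heights
for (u,v) in [(200,300),(320,270),(500,300),(400,240)]: print("top bench",P[v,u].round(4))
for (u,v) in [(300,150),(150,210),(420,300)]: print("scene bench",Q[v,u].round(4))
E
```

```text
top bench [2.256e-01 4.475e-01 1.000e-04]
top bench [ 0.2977  0.1093 -0.0017]
top bench [ 0.1999 -0.3945 -0.0021]
top bench [ 0.3754 -0.1225  0.0009]
scene bench [ 0.1967 -0.176   0.0026]
scene bench [ 0.6926 -0.3681  0.    ]
scene bench [0.6306 0.4031 0.001 ]
```

View pics/t_left.png

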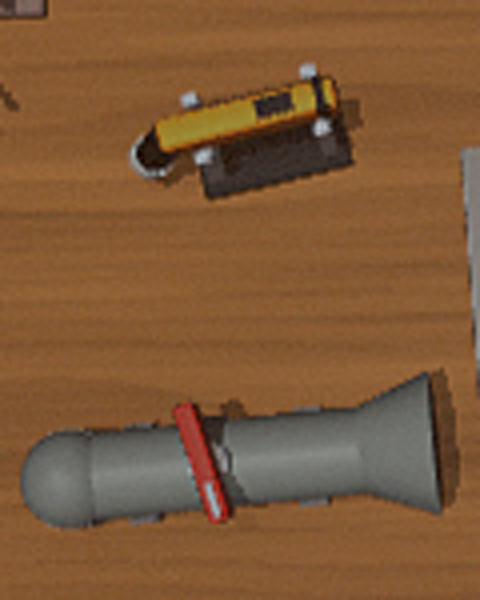

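View pics/t_right.png

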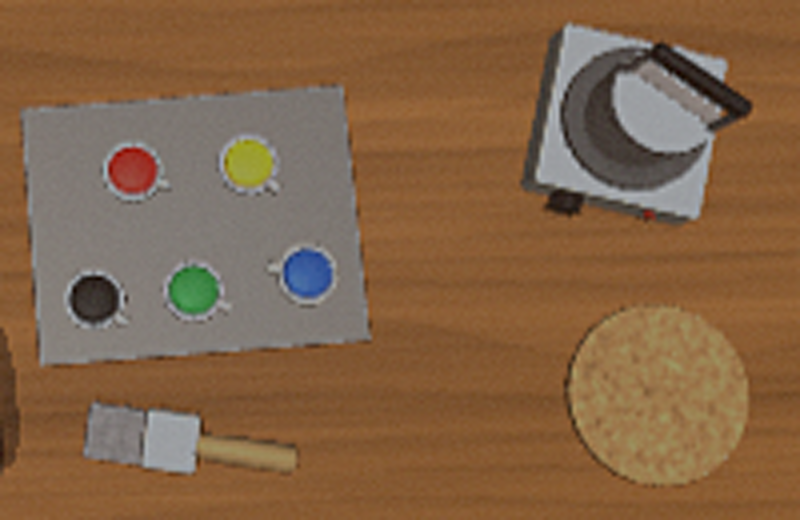

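View pics/s_r.png

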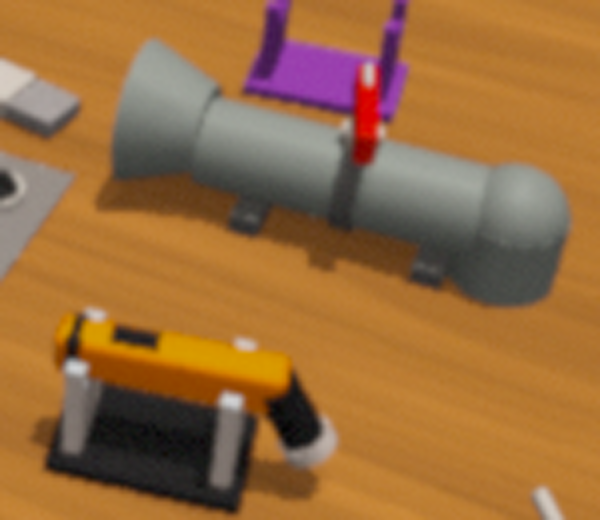

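View pics/s_l.png

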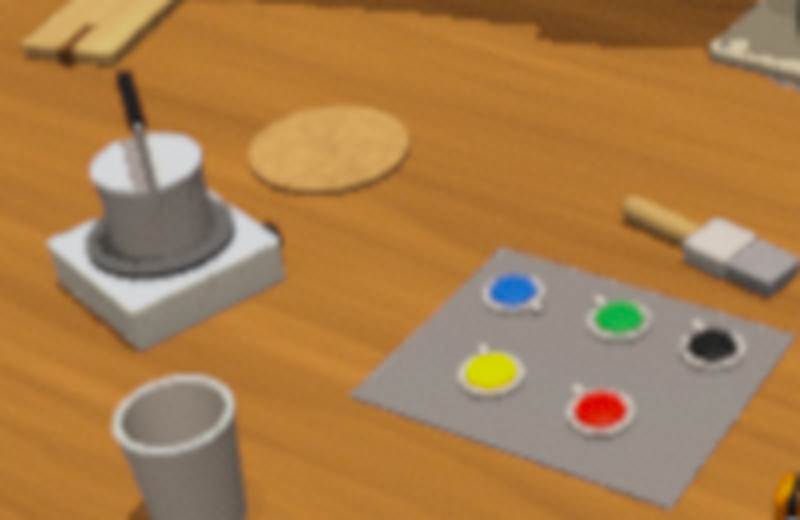

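```bash
cat > meas.py <<'E'
from h import *
def blobs(m,z,c,minA=20):
    out=[]
    n,l,st,ce=cv2.connectedComponentsWithStats(m)
    for i in range(1,n):
        if st[i,4]>=minA: out.append((st[i,4],ce[i].round(1).tolist(),c.onz(*ce[i],z)[:2].round(4).tolist()))
    return out
def redm(c,box):
    return cv2.bitwise_or(c.mask((0,130,90),(8,255,255),box),c.mask((172,130,90),(180,255,255),box))
E
python3 - <<'E'
from meas import *
t=Cam("top"); s=Cam("scene"); P=t.pts(); Q=s.pts()
# damper
m=redm(t,(220,210,260,260)); ms=redm(s,(405,180,440,225))
for c,PP,mm in((t,P,m),(s,Q,ms)):
    X=PP[(mm>0)]; X=X[X[:,2]>0.08]
    top=X[X[:,2]>0.1]
    print("damper n",len(X),"zmax",np.percentile(X[:,2],[5,50,95]).round(4),"mean",top.mean(0).round(4))
    r=cv2.minAreaRect(top[:,:2].astype(np.float32)*1000); print(r)
    u,sv,vt=np.linalg.svd(top[:,:2]-top[:,:2].mean(0)); print("dir",vt[0],"ang",np.degrees(np.arctan2(vt[0][1],vt[0][0])))
# duct axis: grey points with z between .03-.075 , in box
def duct(PP):
    b=(PP[...,2]>0.055)&(PP[...,2]<0.09)&(PP[...,0]>0.3)&(PP[...,0]<0.5)&(PP[...,1]>0.18)&(PP[...,1]<0.5)
    return PP[b]
for PP in(P,Q):
    D=duct(PP); print(len(D),D.min(0).round(3),D.max(0).round(3))
    # ridge: top points per slice
    ys=np.arange(0.2,0.48,0.02)
    for y in ys:
        k=D[np.abs(D[:,1]-y)<0.01]
        if len(k)>5:
            hi=k[k[:,2]>np.percentile(k[:,2],70)]; print(round(y,2),k[:,0].min().round(3),k[:,0].max().round(3),hi[:,0].mean().round(4),k[:,2].max().round(4))
E
```

```text
damper n 140 zmax [0.1028 0.1055 0.1089] mean [0.4027 0.3155 0.1124]
((375.3992614746094, 241.98655700683594), (210.10914611816406, 67.50370025634766), 72.34449768066406)
dir [-0.82130043 -0.57049592] ang -145.21518466770743
damper n 130 zmax [0.0888 0.1065 0.1085] mean [0.4184 0.3198 0.1125]
((790.8812866210938, 408.1042785644531), (874.6436767578125, 17.574188232421875), 13.31778621673584)
dir [0.97428264 0.22532939] ang 13.02224824370363
1846 [0.361 0.18  0.055] [0.451 0.447 0.09 ]
0.2 0.371 0.446 0.4094 0.0899
0.22 0.377 0.436 0.4097 0.0841
0.24 0.377 0.431 0.4042 0.0749
0.26 0.376 0.43 0.4035 0.0746
0.28 0.376 0.43 0.401 0.0738
0.3 0.366 0.428 0.3975 0.0889
0.32 0.372 0.431 0.4078 0.0873
0.34 0.37 0.424 0.3975 0.0739
0.36 0.37 0.422 0.3965 0.0752
0.38 0.368 0.422 0.3945 0.0736
0.4 0.361 0.423 0.3933 0.0812
0.42 0.361 0.423 0.3926 0.0812
0.44 0.367 0.415 0.3919 0.0759
1656 [0.376 0.18  0.055] [0.454 0.446 0.09 ]
0.2 0.384 0.449 0.4111 0.09
0.22 0.38 0.438 0.4117 0.0843
0.24 0.386 0.432 0.4058 0.0744
0.26 0.388 0.432 0.4048 0.0743
0.28 0.386 0.432 0.4041 0.0743
0.3 0.382 0.429 0.4038 0.0845
0.32 0.385 0.437 0.4138 0.089
0.34 0.383 0.436 0.4011 0.0885
0.36 0.378 0.424 0.3968 0.0738
0.38 0.378 0.425 0.3959 0.0738
0.4 0.376 0.425 0.3956 0.079
0.42 0.376 0.424 0.3938 0.0804
0.44 0.38 0.42 0.3958 0.0748
```

Run:
```python
from meas import *
t=Cam("top"); s=Cam("scene"); P=t.pts(); Q=s.pts()
def rep(name,X):
    print(name,len(X),"mean",X.mean(0).round(4),"z",np.percentile(X[:,2],[2,50,98]).round(4)); r=cv2.minAreaRect(X[:,:2].astype(np.float32)*1000); print("   rect",np.round(r[0],1),np.round(r[1],1),round(r[2],1))
    vt=np.linalg.svd(X[:,:2]-X[:,:2].mean(0))[2]; print("   ang",np.degrees(np.arctan2(vt[0][1],vt[0][0])).round(1))
for n,PP in(("top",P),("scene",Q)):
    print("==",n)
    def reg(x0,x1,y0,y1,z0,z1): 
        b=(PP[...,0]>x0)&(PP[...,0]<x1)&(PP[...,1]>y0)&(PP[...,1]<y1)&(PP[...,2]>z0)&(PP[...,2]<z1); return PP[b]
    rep("pothandle",reg(.4,.7,-.4,-.15,.152,.17))
    rep("lid",reg(.4,.7,-.4,-.15,.095,.112))
    rep("torchtop",reg(.5,.7,.15,.45,.078,.09))
    rep("warmer",reg(.4,.7,-.4,-.15,.03,.05))
for n,c,b in(("top",t,(430,200,500,260)),("scene",s,(205,150,260,185))):
    PP=c.pts(); m=c.mask((10,60,120),(30,160,255),b)
    vt=cv2.findContours(m,0,2)[0]; k=max(vt,key=cv2.contourArea); print(n,"cork",cv2.contourArea(k),cv2.boundingRect(k))
    hull=cv2.convexHull(k)[:,0]; W=np.array([c.onz(u,v,0.008)[:2] for u,v in hull]); print(cv2.minEnclosingCircle((W*1000).astype(np.float32)), cv2.fitEllipse((W*1000).astype(np.float32)))
for n,c,b in(("top",t,(305,150,395,222)),("scene",s,(235,185,350,255))):
    for col,lo,hi in(("red",None,None),("green",(45,100,50),(80,255,255)),("blue",(100,120,60),(125,255,255)),("yellow",(22,150,90),(35,255,255)),("black",(0,0,0),(180,255,60))):
        m=redm(c,b) if lo is None else c.mask(lo,hi,b)
        print(n,col,[ (a,x,y) for a,x,y in blobs(m,0.012,c)])
```

```text
== top
pothandle 141 mean [ 0.5961 -0.2889  0.157 ] z [0.1528 0.1571 0.1606]
   rect [ 597.  -288.5] [71.6 13.1] 52.2
   ang -127.5
lid 460 mean [ 0.5906 -0.2858  0.103 ] z [0.0985 0.1029 0.1072]
   rect [ 595.7 -289.5] [70.8 70.5] 7.0
   ang 65.4
torchtop 366 mean [0.6354 0.2898 0.0821] z [0.0783 0.0821 0.0861]
   rect [635.7 288.8] [ 24.3 125. ] 13.6
   ang -76.6
warmer 972 mean [ 0.5869 -0.2756  0.0394] z [0.0317 0.0385 0.0472]
   rect [ 593.3 -291.2] [119.9 129.7] 74.9
   ang -150.8
== scene
pothandle 68 mean [ 0.6014 -0.2863  0.1585] z [0.1525 0.1591 0.1611]
   rect [ 598.9 -289.8] [72.2 11.7] 52.5
   ang 52.4
lid 334 mean [ 0.6023 -0.2863  0.104 ] z [0.0958 0.1049 0.1083]
   rect [ 597.6 -291.1] [74.4 70.8] 46.6
   ang 49.2
torchtop 510 mean [0.6388 0.2904 0.0826] z [0.0783 0.0829 0.0858]
   rect [636.8 290. ] [ 25.9 126.7] 12.5
   ang 103.3
warmer 741 mean [ 0.6176 -0.2728  0.0405] z [0.0308 0.0396 0.0483]
   rect [ 592.7 -293.1] [126.1 132.2] 74.8
   ang -48.7
top cork 2463.0 (430, 200, 70, 60)
((404.3359375, -312.4270935058594), 128.17967224121094) ((433.74298095703125, -298
[... 196 characters left out ...]
08.3199462890625), (128.03750610351562, 133.14096069335938), 134.34738159179688)
top red [(np.int32(106), [332.7, 172.1], [0.5765, 0.0638])]
top green [(np.int32(105), [347.8, 202.1], [0.4877, 0.0237])]
top blue [(np.int32(107), [376.4, 197.9], [0.4973, -0.0593])]
top yellow [(np.int32(97), [361.7, 170.1], [0.58, -0.0207])]
top black [(np.int32(81), [323.0, 203.8], [0.4847, 0.0949])]
scene red [(np.int32(88), [299.6, 231.9], [0.5775, 0.0627])]
scene green [(np.int32(64), [304.2, 209.0], [0.4889, 0.0221])]
scene blue [(np.int32(60), [277.6, 202.0], [0.498, -0.0613])]
scene yellow [(np.int32(82), [272.3, 222.4], [0.5804, -0.0216])]
scene black [(np.int32(49), [327.4, 215.7], [0.4839, 0.0931])]
```

Run:
```python
from meas import *
t=Cam("top"); s=Cam("scene")
for n,c,b in(("top",t,(225,215,256,256)),("scene",s,(405,180,440,225))):
    m=redm(c,b); P=c.pts(); 
    k=(m>0)&(P[...,2]>0.09)&(P[...,2]<0.12)&(P[...,0]>0.34)&(P[...,0]<0.47); X=P[k]
    print(n,len(X)); tp=X[(X[:,2]>0.1)]; r=cv2.minAreaRect((tp[:,:2]*1000).astype(np.float32)); print(r, tp.mean(0), np.degrees(np.arctan2(*np.linalg.svd(tp[:,:2]-tp[:,:2].mean(0))[2][0][::-1])))
    # include the grey stripe: everything z in .1-.115
    k=(P[...,2]>0.098)&(P[...,2]<0.113)&(np.hypot(P[...,0]-.4,P[...,1]-.315)<0.055); tp=P[k]; r=cv2.minAreaRect((tp[:,:2]*1000).astype(np.float32)); print(" all",len(tp),r,tp.mean(0).round(4), np.degrees(np.arctan2(*np.linalg.svd(tp[:,:2]-tp[:,:2].mean(0))[2][0][::-1])))
    # duct axis by silhouettes of cylinder: fit line to (mid of x range) excluding damper
    D=P[(P[...,2]>0.05)&(P[...,2]<0.078)&(P[...,1]>0.23)&(P[...,1]<0.385)&(abs(P[...,1]-.315)>0.03)&(P[...,0]>.33)&(P[...,0]<.47)]
    # LSQ: cylinder: (perp dist)^2+(z-zc)^2=30^2 ; x = a+b*(y-.315)
    from scipy.optimize import least_squares
    f=lambda p:np.hypot((D[:,0]-p[0]-p[1]*(D[:,1]-.315))*np.cos(np.arctan(p[1])),D[:,2]-p[2])-.03
    q=least_squares(f,[.4,-.1,.042],loss="soft_l1",f_scale=.002); print(" duct",q.x.round(4),"duct x yaw",90-np.degrees(np.arctan(q.x[1])),np.std(q.fun))
# cork
t=Cam("top"); P=t.pts()
h=t.hsv[229,465]; print("cork hsv",h, "bench",t.hsv[280,465],t.hsv[229,520])
k=(P[...,2]>0.0055)&(P[...,2]<0.0105)&(np.hypot(P[...,0]-.404,P[...,1]+.308)<.1); X=P[k]; print(len(X),cv2.minEnclosingCircle((X[:,:2]*1000).astype(np.float32)),X.mean(0))
m=cv2.inRange(t.hsv[195:265,430:500],np.array((12,60,135)),np.array((30,175,255))); m=cv2.morphologyEx(m,cv2.MORPH_OPEN,np.ones((3,3)));m=cv2.morphologyEx(m,cv2.MORPH_CLOSE,np.ones((5,5)));cv2.imwrite("pics/cm.png",cv2.resize(np.hstack([m,cv2.cvtColor(t.bgr[195:265,430:500],6)]),None,fx=5,fy=5))
k=max(cv2.findContours(m,0,2)[0],key=cv2.contourArea)[:,0]; W=np.array([t.onz(u+430,v+195,.008)[:2] for u,v in k])*1000; print(cv2.minEnclosingCircle(W.astype(np.float32)),W.min(0),W.max(0))
```

```text
top 139
((399.59686279296875, 315.8993835449219), (78.52130889892578, 13.434837341308594), 18.008764266967773) [0.4028904  0.3167641  0.10591836] -161.12781126104758
 all 178 ((399.2345275878906, 315.6341552734375), (79.37747192382812, 13.857524871826172), 18.20404624938965) [0.3989 0.3151 0.1055] -161.46737090423292
 duct [ 0.3995 -0.0704  0.041 ] duct x yaw 94.02470691167474 0.0014959932901618294
scene 124
((402.79620361328125, 315.6322021484375), (76.3111343383789, 12.86970329284668), 18.362621307373047) [0.4103064  0.31774327 0.10673678] 17.731610467175532
 all 124 ((400.15789794921875, 314.83587646484375), (81.80635833740234, 12.982657432556152), 18.621652603149414) [0.4058 0.3164 0.1067] 18.613421195136816
 duct [ 0.3983 -0.0723  0.0424] duct x yaw 94.1324809117749 0.0016094088029638002
cork hsv [ 16 129 160] bench [ 15 163 136] [ 15 172 123]
1216 ((399.7856750488281, -312.3478698730469), 70.93798828125) [ 0.40280453 -0.30763168  0.00757468]
((407.91143798828125, -309.2797546386719), 138.6000518798828) [ 302.13859729 -416.17647052] [ 501.86152744 -202.3830488 ]
```

View pics/cm.png

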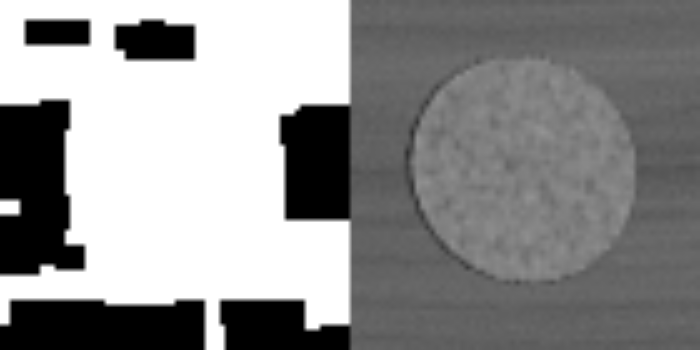

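```bash
cat > go.py <<'E'
from h import *
import sys
# target: TCP x y z, zyaw(deg) of tool z axis (horizontal), fingers down
def Rt(zy):
    a=np.radians(zy); z=np.array([np.cos(a),np.sin(a),0]); y=np.array([0,0,-1.]); return np.stack([np.cross(y,z),y,z],1)
def st():
    o=get_obs(); M=R.from_quat(o["ee_rot"]).as_matrix(); z=M[:,2]
    print("t",round(o["clock"],2),"pos",o["position"].round(4),"zyaw",np.degrees(np.arctan2(z[1],z[0])).round(2),"down",M[:,1].round(3),"F",np.round(o["ft_force"],1),"w",round(o["grip_width"],3),"q",np.round(o["joint_pos"],2))
    return o,M
def go(x,y,z,zy=None):
    o,M=st(); d=M.T@(np.array([x,y,z])-o["position"])
    T=M if zy is None else Rt(zy); rv=R.from_matrix(M.T@T).as_rotvec()
    print("shift",d.round(4),"turn",rv.round(4),"deg",np.degrees(np.linalg.norm(rv)).round(1))
if __name__=="__main__":
    a=[float(v) for v in sys.argv[1:]]
    go(*a) if a else st()
E
python3 go.py .4 .315 .25 108.3; python3 go.py .4 .315 .25 -71.7
python3 -c "
from h import *
M=R.from_quat(get_obs()['ee_rot']).as_matrix(); print(M.round(3))"
```

```text
t 0.55 pos [ 0.1618 -0.6037  0.2313] zyaw -75.0 down [ 0. -0. -1.] F [ 0.4 -0.7 -0.6] w 0.999 q [ 1.29  0.33 -0.06  1.46  0.02  1.35 -0.09]
shift [-0.4679 -0.0187 -0.8258] turn [ 0.000e+00  3.084e+00 -1.000e-04] deg 176.7
t 0.55 pos [ 0.1618 -0.6037  0.2313] zyaw -75.0 down [ 0. -0. -1.] F [ 0.4 -0.7 -0.6] w 0.999 q [ 1.29  0.33 -0.06  1.46  0.02  1.35 -0.09]
shift [-0.4679 -0.0187 -0.8258] turn [-0.0001 -0.0576 -0.    ] deg 3.3
[[-0.966  0.     0.259]
 [-0.259 -0.    -0.966]
 [-0.    -1.     0.   ]]
```

Emit:
send_rows(motion=[[100, -0.43, -0.07, -0.3, 0, -1.2, 0], [100, -0.43, -0.07, -0.3, 0, -1.2, 0], [100, -0.43, -0.07, -0.3, 0, -1.2, 0], [100, -0.43, -0.07, -0.3, 0, -1.2, 0], [100, -0.43, -0.07, -0.3, 0, -1.2, 0], [100, -0.43, -0.07, -0.3, 0, -1.2, 0], [100, -0.43, -0.07, -0.3, 0, -1.2, 0], [100, -0.43, -0.07, -0.3, 0, -1.2, 0], [100, -0.43, -0.07, -0.3, 0, -1.2, 0], [100, -0.43, -0.07, -0.3, 0, -1.2, 0]], squeeze=40)

```text
clock: 1.38
position: [0.4287, -0.286, 0.2871]
ee_rot: [0.474, -0.525, 0.525, -0.474]
ft_force: [0.7, -0.7, 0.2]
grip_width: 1.001
```

```bash
python3 go.py .4 .315 .25 108.3; python3 go.py .5 .2 .27 60
```

```text
t 1.38 pos [ 0.4287 -0.286   0.2871] zyaw -5.86 down [ 0.    -0.001 -1.   ] F [ 0.7 -0.7  0.2] w 1.001 q [ 0.93  0.09 -0.46  1.64  0.04  1.42  0.37]
shift [-0.595   0.0366 -0.0899] turn [ 4.0000e-04 -1.9924e+00  1.1000e-03] deg 114.2
t 1.38 pos [ 0.4287 -0.286   0.2871] zyaw -5.86 down [ 0.    -0.001 -1.   ] F [ 0.7 -0.7  0.2] w 1.001 q [ 0.93  0.09 -0.46  1.64  0.04  1.42  0.37]
shift [-0.4908  0.0167  0.0213] turn [-1.0000e-04 -1.1494e+00  1.0000e-03] deg 65.9
```

Emit:
send_rows(motion=[[100, -0.49, 0.0, 0.02, 0, -1.2, 0], [100, -0.49, 0.0, 0.02, 0, -1.2, 0], [100, -0.49, 0.0, 0.02, 0, -1.2, 0], [100, -0.49, 0.0, 0.02, 0, -1.2, 0], [100, -0.49, 0.0, 0.02, 0, -1.2, 0], [100, -0.49, 0.0, 0.02, 0, -1.2, 0], [100, -0.49, 0.0, 0.02, 0, -1.2, 0], [100, -0.49, 0.0, 0.02, 0, -1.2, 0], [100, -0.49, 0.0, 0.02, 0, -1.2, 0], [100, -0.49, 0.0, 0.02, 0, -1.2, 0]])

```text
clock: 2.22
position: [0.4899, 0.1261, 0.2869]
ee_rot: [0.687, -0.165, 0.166, -0.687]
ft_force: [0.7, 0.3, -0.7]
grip_width: 0.999
```

```bash
python3 go.py .3995 .3155 .2 108.3
```

```text
t 2.22 pos [0.4899 0.1261 0.2869] zyaw 62.87 down [ 0.001 -0.001 -1.   ] F [ 0.7  0.3 -0.7] w 0.999 q [ 0.5   0.12 -0.89  1.65  0.09  1.42  0.69]
shift [-0.1669  0.0867  0.1273] turn [ 5.000e-04 -7.928e-01  1.500e-03] deg 45.4
```

Emit:
send_rows(motion=[[100, -0.167, 0.087, 0.127, 0, -0.79, 0], [100, -0.167, 0.087, 0.127, 0, -0.79, 0], [100, -0.167, 0.087, 0.127, 0, -0.79, 0], [100, -0.167, 0.087, 0.127, 0, -0.79, 0], [100, -0.167, 0.087, 0.127, 0, -0.79, 0], [100, -0.167, 0.087, 0.127, 0, -0.79, 0], [100, -0.167, 0.087, 0.127, 0, -0.79, 0], [100, -0.167, 0.087, 0.127, 0, -0.79, 0], [100, -0.167, 0.087, 0.127, 0, -0.79, 0]])

```text
clock: 2.97
position: [0.4007, 0.3137, 0.1995]
ee_rot: [0.699, 0.109, -0.108, -0.699]
ft_force: [-0.0, -0.6, -0.3]
grip_width: 1.003
```

```bash
python3 go.py .3995 .3155 .081 108.3
```

```text
t 2.97 pos [0.4007 0.3137 0.1995] zyaw 107.65 down [ 0. -0. -1.] F [-0.  -0.6 -0.3] w 1.003 q [ 0.23  0.25 -1.11  1.76  0.24  1.27  0.95]
shift [-0.0006  0.1185  0.0021] turn [ 0.0002 -0.0113  0.    ] deg 0.6
```

Emit:
send_rows(motion=[[100, 0, 0.03, 0.001, 0, -0.011, 0], [100, -0.0006, 0.06, 0.002, 0, -0.011, 0], [100, -0.0006, 0.085, 0.002, 0, -0.011, 0], [100, -0.0006, 0.105, 0.002, 0, -0.011, 0], [100, -0.0006, 0.117, 0.002, 0, -0.011, 0], [100, -0.0006, 0.117, 0.002, 0, -0.011, 0], [60, -0.0006, 0.117, 0.002, 0, -0.011, 0]])

```text
clock: 3.55
position: [0.3998, 0.3155, 0.083]
ee_rot: [0.698, 0.113, -0.112, -0.698]
ft_force: [0.4, -0.7, 0.2]
grip_width: 0.887
```

```bash
python3 go.py .3995 .3155 .081 108.3
python3 - <<'E'
from h import *
s=Cam("scene"); crop(s,(350,130,500,260),4,"d1.png")
E
```

```text
t 3.55 pos [0.3998 0.3155 0.083 ] zyaw 108.31 down [ 0.  0. -1.] F [ 0.4 -0.7  0.2] w 0.887 q [ 0.13  0.4  -1.02  1.89  0.39  1.07  0.83]
shift [-0.0003  0.002   0.0001] turn [0.     0.0001 0.0001] deg 0.0
```

View pics/d1.png

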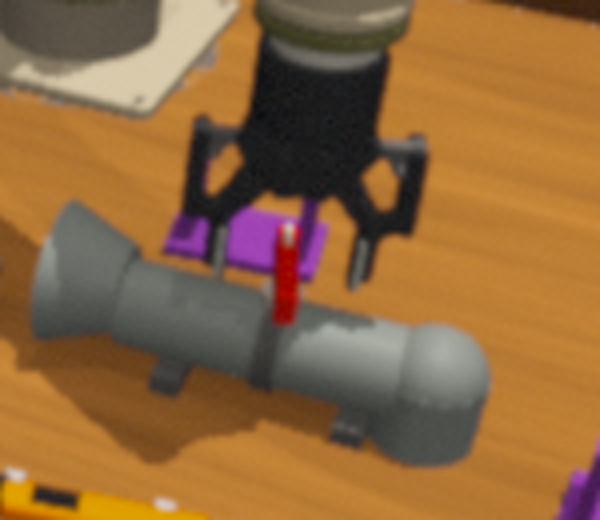

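The red bar (crop pixel ~285,275) sits between the open fingers over the pipe. Closing and turning.

Emit:
send_rows(motion=[[30, 0, 0.001, 0, 0, 0, 0], [10, 0, 0.001, 0, 0, 0, 0], [0, 0, 0.001, 0, 0, 0, 0], [0, 0, 0.001, 0, 0, 0, 0], [0, 0, 0.001, 0, 0, 0, 0], [0, 0, 0.001, 0, 0, 0, 0], [0, 0, 0.001, 0, 0, 0, 0], [0, 0, 0.001, 0, 0, 0, 0]], squeeze=40)

```text
clock: 4.27
position: [0.4, 0.3161, 0.0825]
ee_rot: [-0.698, -0.114, 0.112, 0.698]
ft_force: [-0.5, -1.0, 9.3]
grip_width: 0.153
```

```bash
python3 go.py .3995 .3155 .081 139.1
```

```text
t 4.27 pos [0.4    0.3161 0.0825] zyaw 108.39 down [ 0.002  0.    -1.   ] F [-0.5 -1.   9.3] w 0.153 q [ 0.12  0.4  -1.02  1.89  0.4   1.06  0.83]
shift [-0.0006  0.0015 -0.0004] turn [ 0.0006 -0.536   0.0017] deg 30.7
```

Emit:
send_rows(motion=[[0, 0, -0.002, 0, 0, 0, 0], [0, 0, -0.002, 0, 0, -0.06, 0], [0, 0, -0.002, 0, 0, -0.14, 0], [0, 0, -0.002, 0, 0, -0.22, 0], [0, 0, -0.002, 0, 0, -0.3, 0], [0, 0, -0.002, 0, 0, -0.38, 0], [0, 0, -0.002, 0, 0, -0.46, 0], [0, 0, -0.002, 0, 0, -0.52, 0], [0, 0, -0.002, 0, 0, -0.536, 0], [0, 0, -0.002, 0, 0, -0.536, 0]])

```text
clock: 5.1
position: [0.3997, 0.3162, 0.0828]
ee_rot: [-0.642, -0.295, 0.294, 0.644]
ft_force: [6.8, 7.6, -17.7]
grip_width: 0.152
```

```bash
python3 go.py .3995 .3155 .081 139.1
```

```text
t 5.1 pos [0.3997 0.3162 0.0828] zyaw 139.18 down [ 0.     0.002 -1.   ] F [  6.8   7.6 -17.7] w 0.152 q [ 0.2   0.46 -1.13  1.89  0.47  1.09  1.32]
shift [-0.0007  0.0018 -0.0003] turn [-0.0012  0.0014  0.002 ] deg 0.2
```

Turned to 139.2°. Release, rise, and check the bar.

Emit:
send_rows(motion=[[15, 0, 0.001, 0, 0, 0, 0], [30, 0, 0, 0, 0, 0, 0], [50, 0, 0, 0, 0, 0, 0], [60, 0, 0, 0, 0, 0, 0], [60, 0, 0, 0, 0, 0, 0], [60, 0, -0.03, 0, 0, 0, 0], [60, 0, -0.07, 0, 0, 0, 0], [60, 0, -0.11, 0, 0, 0, 0], [60, 0, -0.15, 0, 0, 0, 0], [60, 0, -0.19, 0, 0, 0, 0]])

```text
clock: 5.93
position: [0.3986, 0.3156, 0.2753]
ee_rot: [0.643, 0.294, -0.294, -0.643]
ft_force: [1.8, -0.8, 0.5]
grip_width: 0.6
```

```bash
python3 go.py .598 -.289 .27 -37.7
cat > dam.py <<'E'
from meas import *
import sys
s=Cam("scene");t=Cam("top")
for n,c in(("scene",s),("top",t)):
    P=c.pts(); m=redm(c,(405,180,445,230) if n=="scene" else (220,205,262,262))
    k=(P[...,2]>0.098)&(P[...,2]<0.113)&(np.hypot(P[...,0]-.4,P[...,1]-.3155)<0.05); tp=P[k]
    if len(tp)<30: print(n,"few",len(tp)); continue
    r=cv2.minAreaRect((tp[:,:2]*1000).astype(np.float32)); print(n,len(tp),np.round(r[0],1),np.round(r[1],1),round(r[2],1),"ang",np.degrees(np.arctan2(*np.linalg.svd(tp[:,:2]-tp[:,:2].mean(0))[2][0][::-1])).round(1)%180,"-4.1 = opening")
E
python3 dam.py
```

```text
t 5.93 pos [0.3986 0.3156 0.2753] zyaw 139.15 down [ 0.    -0.001 -1.   ] F [ 1.8 -0.8  0.5] w 0.6 q [ 0.38  0.25 -1.29  1.65  0.24  1.43  1.49]
shift [-0.3269  0.0057 -0.5462] turn [6.0000e-04 3.0866e+00 6.0000e-04] deg 176.9
scene 165 [399.8 314.8] [82.2 15.8] 49.7 ang 49.6 -4.1 = opening
top 143 [397.2 313.1] [72.9 14. ] 49.1 ang 48.0 -4.1 = opening
```

Emit:
send_rows(motion=[[100, -0.327, -0.03, -0.546, 0, 1.3, 0], [100, -0.327, -0.03, -0.546, 0, 1.3, 0], [100, -0.327, -0.03, -0.546, 0, 1.3, 0], [100, -0.327, -0.03, -0.546, 0, 1.3, 0], [100, -0.327, -0.03, -0.546, 0, 1.3, 0], [100, -0.327, -0.03, -0.546, 0, 1.3, 0], [100, -0.327, -0.03, -0.546, 0, 1.3, 0], [100, -0.327, -0.03, -0.546, 0, 1.3, 0], [100, -0.327, -0.03, -0.546, 0, 1.3, 0], [100, -0.327, -0.03, -0.546, 0, 1.3, 0]])

```text
clock: 6.87
position: [0.5293, -0.0819, 0.2929]
ee_rot: [0.693, -0.14, 0.14, -0.693]
ft_force: [0.4, 0.9, -0.2]
grip_width: 1.0
```

```bash
python3 go.py .598 -.289 .27 -37.7
```

```text
t 6.87 pos [ 0.5293 -0.0819  0.2929] zyaw 67.12 down [-0.    -0.001 -1.   ] F [ 0.4  0.9 -0.2] w 1.0 q [ 0.89  0.21 -0.94  1.56  0.17  1.46  1.11]
shift [ 0.1438  0.0231 -0.164 ] turn [6.0000e-04 1.8295e+00 1.0000e-03] deg 104.8
```

Emit:
send_rows(motion=[[100, 0.144, 0.023, -0.164, 0, 1.25, 0], [100, 0.144, 0.023, -0.164, 0, 1.25, 0], [100, 0.144, 0.023, -0.164, 0, 1.25, 0], [100, 0.144, 0.023, -0.164, 0, 1.25, 0], [100, 0.144, 0.023, -0.164, 0, 1.25, 0], [100, 0.144, 0.023, -0.164, 0, 1.25, 0], [100, 0.144, 0.023, -0.164, 0, 1.25, 0], [100, 0.144, 0.023, -0.164, 0, 1.25, 0], [100, 0.144, 0.023, -0.164, 0, 1.25, 0], [100, 0.144, 0.023, -0.164, 0, 1.25, 0]])

```text
clock: 7.7
position: [0.5994, -0.2863, 0.2695]
ee_rot: [-0.48, 0.519, -0.519, 0.48]
ft_force: [-0.3, 0.1, -0.6]
grip_width: 1.0
```

```bash
python3 go.py .598 -.289 .22 -37.7
```

```text
t 7.7 pos [ 0.5994 -0.2863  0.2695] zyaw -4.48 down [-0.001  0.    -1.   ] F [-0.3  0.1 -0.6] w 1.0 q [ 0.79  0.47 -0.61  1.26  0.26  1.49  0.14]
shift [ 0.0029  0.0495 -0.0011] turn [ 9.000e-04  5.798e-01 -2.000e-04] deg 33.2
```

Emit:
send_rows(motion=[[100, 0.003, 0.02, -0.001, 0, 0.12, 0], [100, 0.003, 0.04, -0.001, 0, 0.24, 0], [100, 0.003, 0.05, -0.001, 0, 0.36, 0], [100, 0.003, 0.05, -0.001, 0, 0.48, 0], [100, 0.003, 0.05, -0.001, 0, 0.58, 0], [100, 0.003, 0.05, -0.001, 0, 0.58, 0], [100, 0.003, 0.05, -0.001, 0, 0.58, 0]])

```text
clock: 8.28
position: [0.5982, -0.2891, 0.2199]
ee_rot: [-0.315, 0.633, -0.633, 0.314]
ft_force: [-1.4, 0.3, -0.5]
grip_width: 0.997
```

```bash
python3 go.py .598 -.289 .134 -37.7
python3 - <<'E'
from h import *
t=Cam("top"); P=t.pts()
k=(P[...,2]>0.148)&(P[...,2]<0.17)&(np.hypot(P[...,0]-.598,P[...,1]+.289)<.05);X=P[k];print(len(X),X.mean(0))
s=Cam("scene"); crop(s,(130,70,260,230),4,"p1.png")
E
```

```text
t 8.28 pos [ 0.5982 -0.2891  0.2199] zyaw -37.16 down [-0. -0. -1.] F [-1.4  0.3 -0.5] w 0.997 q [ 0.74  0.47 -0.51  1.34  0.23  1.39 -0.41]
shift [ 0.      0.0859 -0.0002] turn [0.0003 0.0094 0.0003] deg 0.5
95 [ 0.60443415 -0.27777723  0.15621937]
```

View pics/p1.png

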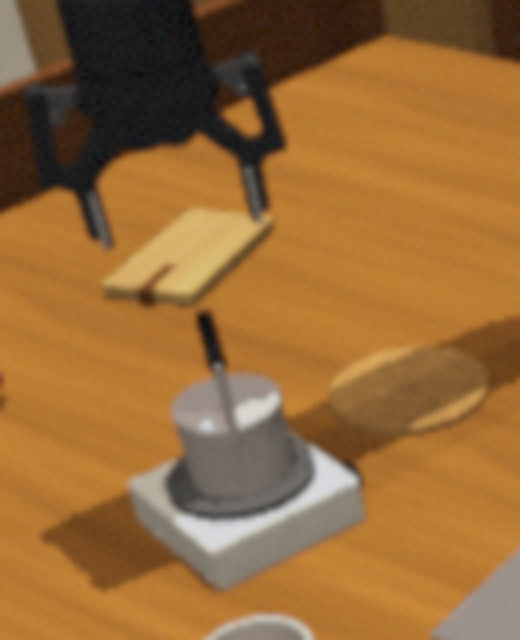

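The handle bar (crop 207,330) is between the two fingers, which align across it. Descend and grip.

Emit:
send_rows(motion=[[100, 0, 0.025, 0, 0, 0.009, 0], [100, 0, 0.05, 0, 0, 0.009, 0], [100, 0, 0.07, 0, 0, 0.009, 0], [100, 0, 0.086, 0, 0, 0.009, 0], [80, 0, 0.086, 0, 0, 0.009, 0], [50, 0, 0.086, 0, 0, 0.009, 0], [30, 0, 0.086, 0, 0, 0.009, 0], [0, 0, 0.086, 0, 0, 0.009, 0], [0, 0, 0.086, 0, 0, 0.009, 0], [0, 0, 0.086, 0, 0, 0.009, 0]], squeeze=60)

```text
clock: 9.22
position: [0.5987, -0.2894, 0.1351]
ee_rot: [0.31, -0.635, 0.636, -0.311]
ft_force: [0.2, -0.1, 0.5]
grip_width: 0.146
```

Emit:
send_rows(motion=[[0, 0, 0, 0, 0, 0, 0], [0, 0, 0, 0, 0, 0, 0], [0, 0, 0, 0, 0, 0, 0], [0, 0, 0, 0, 0, 0, 0]])

```text
clock: 9.55
position: [0.5989, -0.2894, 0.1352]
ee_rot: [0.31, -0.635, 0.636, -0.311]
ft_force: [-0.5, 0.8, 6.6]
grip_width: 0.127
```

```bash
python3 go.py .598 -.289 .134 -37.7
```

```text
t 9.55 pos [ 0.5989 -0.2894  0.1352] zyaw -37.87 down [ 0.002 -0.001 -1.   ] F [-0.5  0.8  6.6] w 0.127 q [ 0.74  0.53 -0.5   1.44  0.26  1.23 -0.45]
shift [ 0.0003  0.0012 -0.0009] turn [-0.0017 -0.0029 -0.0004] deg 0.2
```

Emit:
send_rows(motion=[[0, 0, -0.003, 0, 0, 0, 0], [0, 0, -0.008, 0, 0, 0, 0], [0, 0, -0.016, 0, 0, 0, 0], [0, 0, -0.026, 0, 0, 0, 0], [0, 0, -0.038, 0, 0, 0, 0], [0, 0, -0.05, 0, 0, 0, 0], [0, 0, -0.058, 0, 0, 0, 0], [0, 0, -0.062, 0, 0, 0, 0], [0, 0, -0.062, 0, 0, 0, 0]])

```text
clock: 10.3
position: [0.5989, -0.2894, 0.1977]
ee_rot: [0.31, -0.635, 0.636, -0.311]
ft_force: [0.6, 0.3, -3.2]
grip_width: 0.127
```

```bash
python3 go.py .404 -.308 .197 -37.7
python3 - <<'E'
from h import *
s=Cam("scene"); crop(s,(130,70,260,230),4,"p2.png")
t=Cam("top");
g=t.p.astype(int).sum(2)
# cork extents: cork is brighter than bench, row and column profiles
from h import *
H=t.hsv[195:265,425:505].astype(int)
for sat in (150,):
    m=((H[...,1]<150)&(H[...,2]>90)).astype(np.uint8)*255
    m=cv2.medianBlur(m,5); k=max(cv2.findContours(m,0,2)[0],key=cv2.contourArea)[:,0]
    W=np.array([t.onz(u+425,v+195,.008)[:2] for u,v in k])*1000; print(cv2.minEnclosingCircle(W.astype(np.float32)),W.min(0),W.max(0))
print(t.onz(464.8,228.9,.008))
E
```

```text
t 10.3 pos [ 0.5989 -0.2894  0.1977] zyaw -37.88 down [ 0.002 -0.001 -1.   ] F [ 0.6  0.3 -3.2] w 0.127 q [ 0.74  0.48 -0.51  1.37  0.23  1.34 -0.43]
shift [ 0.1343  0.0003 -0.1424] turn [-0.0022 -0.0031 -0.0004] deg 0.2
((404.81341552734375, -307.16339111328125), 64.8134765625) [ 341.51918446 -370.44223248] [ 467.34221562 -242.7381459 ]
[ 0.40136906 -0.30832199  0.008     ]
```

View pics/p2.png

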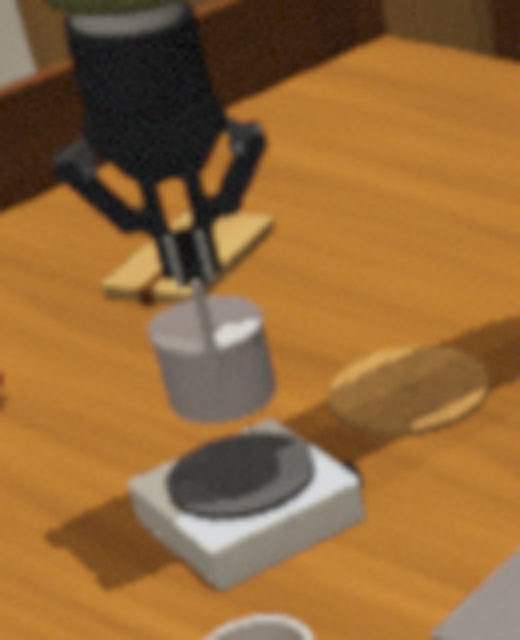

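Emit:
send_rows(motion=[[0, 0.006, 0, -0.006, 0, 0, 0], [0, 0.02, 0, -0.021, 0, 0, 0], [0, 0.04, 0, -0.043, 0, 0, 0], [0, 0.062, 0, -0.066, 0, 0, 0], [0, 0.084, 0, -0.09, 0, 0, 0], [0, 0.105, 0, -0.112, 0, 0, 0], [0, 0.12, 0, -0.128, 0, 0, 0], [0, 0.13, 0, -0.138, 0, 0, 0], [0, 0.134, 0, -0.142, 0, 0, 0], [0, 0.134, 0, -0.142, 0, 0, 0]])

```text
clock: 11.23
position: [0.4024, -0.3084, 0.1959]
ee_rot: [0.31, -0.635, 0.636, -0.31]
ft_force: [1.1, 0.0, -3.3]
grip_width: 0.128
```

```bash
python3 go.py .4045 -.3075 .099
```

```text
t 11.23 pos [ 0.4024 -0.3084  0.1959] zyaw -37.99 down [-0.001 -0.001 -1.   ] F [ 1.1  0.  -3.3] w 0.128 q [ 1.02  0.13 -0.49  1.79  0.07  1.23 -0.15]
shift [-0.0021  0.0969  0.0012] turn [0. 0. 0.] deg 0.0
```

Emit:
send_rows(motion=[[0, -0.001, 0.012, 0.0005, 0, 0, 0], [0, -0.002, 0.03, 0.001, 0, 0, 0], [0, -0.002, 0.05, 0.001, 0, 0, 0], [0, -0.002, 0.068, 0.001, 0, 0, 0], [0, -0.002, 0.08, 0.001, 0, 0, 0], [0, -0.002, 0.088, 0.001, 0, 0, 0], [0, -0.002, 0.092, 0.001, 0, 0, 0], [0, -0.002, 0.095, 0.001, 0, 0, 0], [0, -0.002, 0.097, 0.001, 0, 0, 0], [0, -0.002, 0.097, 0.001, 0, 0, 0]])

```text
clock: 12.07
position: [0.4063, -0.3071, 0.0993]
ee_rot: [0.311, -0.635, 0.635, -0.311]
ft_force: [-0.3, 0.1, -4.4]
grip_width: 0.13
```

```bash
python3 go.py .4045 -.3075 .099
```

```text
t 12.07 pos [ 0.4063 -0.3071  0.0993] zyaw -37.87 down [ 0.001 -0.    -1.   ] F [-0.3  0.1 -4.4] w 0.13 q [ 1.    0.24 -0.49  1.9   0.13  1.04 -0.21]
shift [ 0.0014  0.0003 -0.0011] turn [0. 0. 0.] deg 0.0
```

Emit:
send_rows(motion=[[0, 0.001, 0.001, -0.001, 0, 0, 0], [0, 0.001, 0.0015, -0.001, 0, 0, 0], [0, 0.001, 0.002, -0.001, 0, 0, 0], [0, 0.001, 0.002, -0.001, 0, 0, 0]])

```text
clock: 12.4
position: [0.4048, -0.3075, 0.0982]
ee_rot: [0.311, -0.635, 0.636, -0.311]
ft_force: [-2.6, 0.8, 5.7]
grip_width: 0.13
```

```bash
python3 go.py .4045 -.3075 .098;  python3 - <<'E'
from h import *
s=Cam("scene"); crop(s,(180,70,280,200),5,"p3.png")
E
```

```text
t 12.4 pos [ 0.4048 -0.3075  0.0982] zyaw -37.89 down [ 0.001 -0.001 -1.   ] F [-2.6  0.8  5.7] w 0.13 q [ 1.    0.24 -0.49  1.9   0.13  1.03 -0.2 ]
shift [ 0.0002  0.0002 -0.0003] turn [0. 0. 0.] deg 0.0
```

View pics/p3.png

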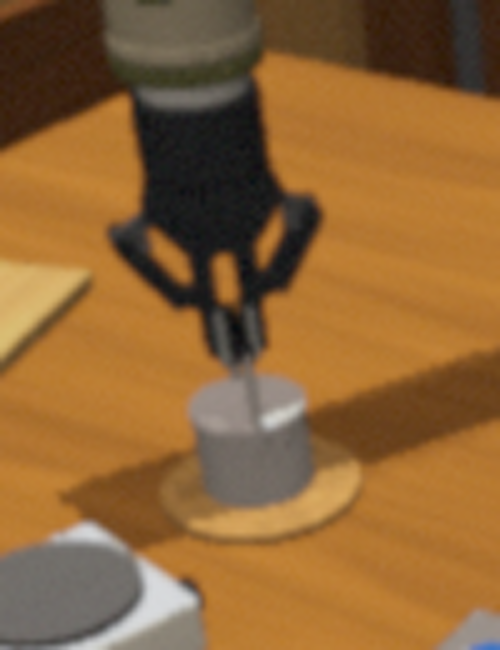

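The force shows contact, and the pot (crop 252,440) stands on the cork. Release and rise.

Emit:
send_rows(motion=[[14, 0, 0, 0, 0, 0, 0], [18, 0, 0, 0, 0, 0, 0], [30, 0, 0, 0, 0, 0, 0], [60, 0, 0, 0, 0, 0, 0], [100, 0, 0, 0, 0, 0, 0], [100, 0, 0, 0, 0, 0, 0], [100, 0, 0, 0, 0, 0, 0], [100, 0, -0.02, 0, 0, 0, 0], [100, 0, -0.05, 0, 0, 0, 0], [100, 0, -0.09, 0, 0, 0, 0]])

```text
clock: 13.28
position: [0.4032, -0.3061, 0.186]
ee_rot: [-0.311, 0.637, -0.634, 0.31]
ft_force: [1.5, -1.9, -0.3]
grip_width: 1.002
```

Emit:
send_rows(motion=[[100, 0, -0.04, 0, 0, 0, 0], [100, 0, -0.08, 0, 0, 0, 0], [100, 0, -0.1, 0, 0, 0, 0]])

```text
clock: 13.53
position: [0.4056, -0.3075, 0.2922]
ee_rot: [0.31, -0.633, 0.637, -0.312]
ft_force: [1.4, 0.1, 0.1]
grip_width: 1.003
```

```bash
python3 go.py .636 .2895 .25 13.2;  python3 - <<'E'
from h import *
s=Cam("scene"); crop(s,(180,70,280,200),5,"p4.png")
t=Cam("top")
for c in (s,t):
    P=c.pts()
    for z0,z1 in((.055,.072),(.115,.13)):
        k=(P[...,2]>z0)&(P[...,2]<z1)&(np.hypot(P[...,0]-.404,P[...,1]+.308)<.055);X=P[k]
        r=cv2.minAreaRect((X[:,:2]*1000).astype(np.float32)); print(len(X),X.mean(0).round(4),r)
E
```

```text
t 13.53 pos [ 0.4056 -0.3075  0.2922] zyaw -37.86 down [ 0.004 -0.004 -1.   ] F [1.4 0.1 0.1] w 1.003 q [ 1.03  0.07 -0.5   1.65  0.04  1.42 -0.13]
shift [-0.6127  0.0409 -0.1847] turn [-0.0051 -0.8912  0.0029] deg 51.1
255 [ 0.4106 -0.3042  0.0664] ((405.499267578125, -308.00048828125), (73.91903686523438, 69.59104919433594), 40.82958221435547)
52 [ 0.4094 -0.3044  0.1214] ((407.4967041015625, -306.34222412109375), (71.11572265625, 11.136767387390137), 52.09791564941406)
478 [ 0.4009 -0.3042  0.0659] ((403.861083984375, -307.3752136230469), (70.82720947265625, 73.41451263427734), 76.92129516601562)
130 [ 0.4034 -0.3071  0.1201] ((403.6216735839844, -307.9254455566406), (70.70963287353516, 11.407151222229004), 52.6905403137207)
```

View pics/p4.png

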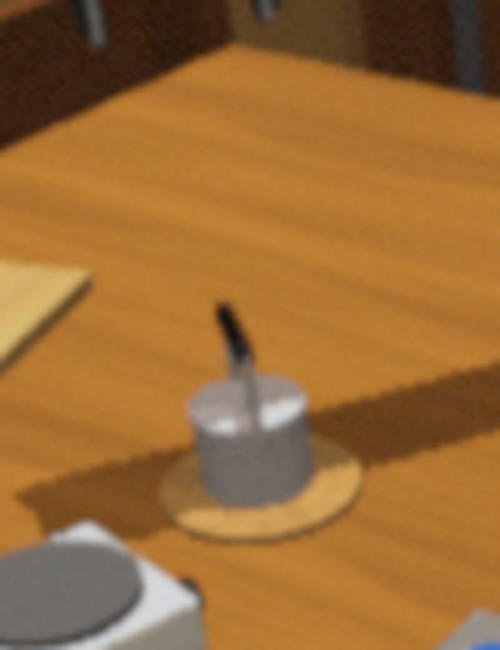

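The pot stands upright, centred on the cork to within ~1–2 mm. Now the torch.

Emit:
send_rows(motion=[[100, -0.613, 0.04, -0.185, -0.005, -0.89, 0.003], [100, -0.613, 0.04, -0.185, -0.005, -0.89, 0.003], [100, -0.613, 0.04, -0.185, -0.005, -0.89, 0.003], [100, -0.613, 0.04, -0.185, -0.005, -0.89, 0.003], [100, -0.613, 0.04, -0.185, -0.005, -0.89, 0.003], [100, -0.613, 0.04, -0.185, -0.005, -0.89, 0.003], [100, -0.613, 0.04, -0.185, -0.005, -0.89, 0.003], [100, -0.613, 0.04, -0.185, -0.005, -0.89, 0.003], [100, -0.613, 0.04, -0.185, -0.005, -0.89, 0.003], [100, -0.613, 0.04, -0.185, -0.005, -0.89, 0.003]])

```text
clock: 14.47
position: [0.5543, 0.0826, 0.2602]
ee_rot: [0.554, -0.442, 0.438, -0.554]
ft_force: [-0.6, -0.4, 1.1]
grip_width: 1.0
```

```bash
python3 go.py .636 .2895 .2 13.2
```

```text
t 14.47 pos [0.5543 0.0826 0.2602] zyaw 13.09 down [-0.005  0.004 -1.   ] F [-0.6 -0.4  1.1] w 1.0 q [ 0.49  0.28 -0.86  1.55  0.21  1.41 -0.16]
shift [-0.1827  0.0606  0.1267] turn [ 0.0037 -0.0019 -0.0046] deg 0.4
```

Emit:
send_rows(motion=[[100, -0.183, 0.06, 0.127, 0.004, -0.002, -0.005], [100, -0.183, 0.06, 0.127, 0.004, -0.002, -0.005], [100, -0.183, 0.06, 0.127, 0.004, -0.002, -0.005], [100, -0.183, 0.06, 0.127, 0.004, -0.002, -0.005], [100, -0.183, 0.06, 0.127, 0.004, -0.002, -0.005], [100, -0.183, 0.06, 0.127, 0.004, -0.002, -0.005], [100, -0.183, 0.06, 0.127, 0.004, -0.002, -0.005], [100, -0.183, 0.06, 0.127, 0.004, -0.002, -0.005]])

```text
clock: 15.13
position: [0.6349, 0.2899, 0.1994]
ee_rot: [0.555, -0.439, 0.438, -0.554]
ft_force: [-0.1, -0.8, -0.3]
grip_width: 1.0
```

```bash
python3 - <<'E'
from h import *
s=Cam("scene");t=Cam("top")
for n,c in (("s",s),("t",t)):
    P=c.pts(); k=(P[...,2]>.077)&(P[...,2]<.089)&(np.hypot(P[...,0]-.636,P[...,1]-.2895)<.075);X=P[k]
    r=cv2.minAreaRect((X[:,:2]*1000).astype(np.float32)); print(n,len(X),r)
crop(s,(310,170,450,310),4,"c1.png")
E
python3 go.py .636 .2895 .05 13.2
```

```text
s 533 ((636.9183959960938, 290.83673095703125), (26.94447135925293, 129.85653686523438), 11.621983528137207)
t 56 ((623.790771484375, 341.06036376953125), (22.492645263671875, 22.328542709350586), 16.405406951904297)
t 15.23 pos [0.6361 0.2873 0.2011] zyaw 13.2 down [ 0.001 -0.001 -1.   ] F [-0.5 -0.   0.1] w 0.999 q [ 0.02  0.64 -0.81  1.25  0.45  1.44 -0.52]
shift [-0.0023  0.1511  0.0004] turn [-0.0003 -0.0001  0.001 ] deg 0.1
```

View pics/c1.png

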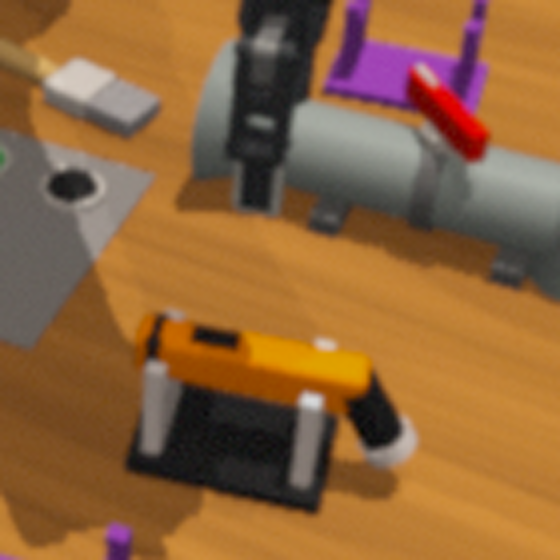

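Emit:
send_rows(motion=[[100, -0.002, 0.035, 0, 0, 0, 0.001], [100, -0.002, 0.07, 0, 0, 0, 0.001], [100, -0.002, 0.1, 0, 0, 0, 0.001], [100, -0.002, 0.125, 0, 0, 0, 0.001], [100, -0.002, 0.142, 0, 0, 0, 0.001], [100, -0.002, 0.15, 0, 0, 0, 0.001], [80, -0.002, 0.15, 0, 0, 0, 0.001], [60, -0.002, 0.15, 0, 0, 0, 0.001]])

```text
clock: 15.9
position: [0.6364, 0.2894, 0.0527]
ee_rot: [-0.553, 0.439, -0.44, 0.555]
ft_force: [0.1, 0.6, 0.5]
grip_width: 0.748
```

```bash
python3 - <<'E'
from h import *
s=Cam("scene");crop(s,(310,150,450,300),4,"c2.png")
E
python3 go.py .636 .2897 .05 13.3
```

```text
t 15.95 pos [0.6366 0.2899 0.0533] zyaw 13.18 down [ 0.003  0.002 -1.   ] F [-0.  -0.4  0.1] w 0.664 q [ 0.01  0.76 -0.76  1.39  0.53  1.2  -0.58]
shift [ 0.0001  0.0033 -0.0006] turn [-0.003  -0.0021 -0.0009] deg 0.2
```

View pics/c2.png

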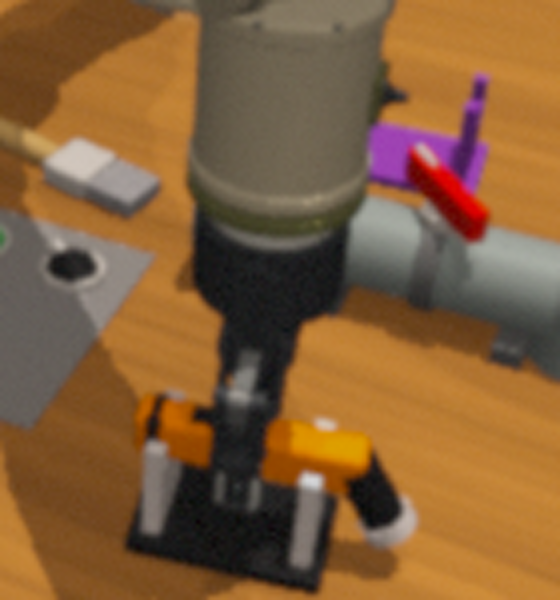

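Emit:
send_rows(motion=[[40, 0, 0.002, -0.0005, 0, -0.002, 0], [30, 0, 0.002, -0.0005, 0, -0.002, 0], [20, 0, 0.002, -0.0005, 0, -0.002, 0], [10, 0, 0.002, -0.0005, 0, -0.002, 0], [0, 0, 0.002, -0.0005, 0, -0.002, 0], [0, 0, 0.002, -0.0005, 0, -0.002, 0], [0, 0, 0.002, -0.0005, 0, -0.002, 0], [0, 0, 0.002, -0.0005, 0, -0.002, 0], [0, 0, 0.002, -0.0005, 0, -0.002, 0]], squeeze=70)

```text
clock: 16.7
position: [0.6357, 0.2903, 0.0507]
ee_rot: [-0.554, 0.438, -0.439, 0.556]
ft_force: [-0.9, -1.5, 4.8]
grip_width: 0.272
```

```bash
python3 go.py .636 .2897 .05 13.3
```

```text
t 16.7 pos [0.6357 0.2903 0.0507] zyaw 13.34 down [ 0.002  0.001 -1.   ] F [-0.9 -1.5  4.8] w 0.272 q [ 0.01  0.76 -0.76  1.4   0.54  1.2  -0.58]
shift [0.0007 0.0007 0.0001] turn [-0.0024  0.0007 -0.0008] deg 0.2
```

Emit:
send_rows(motion=[[0, 0, -0.004, 0, 0, 0, 0], [0, 0, -0.012, 0, 0, 0, 0], [0, 0, -0.024, 0, 0, 0, 0], [0, 0, -0.04, 0, 0, 0, 0], [0, 0, -0.06, 0, 0, 0, 0], [0, 0, -0.08, 0, 0, 0, 0], [0, 0, -0.1, 0, 0, 0, 0], [0, 0, -0.115, 0, 0, 0, 0], [0, 0, -0.12, 0, 0, 0, 0], [0, 0, -0.12, 0, 0, 0, 0]])

```text
clock: 17.53
position: [0.6357, 0.2904, 0.1716]
ee_rot: [-0.553, 0.438, -0.439, 0.556]
ft_force: [-0.5, -0.2, -2.7]
grip_width: 0.269
```

```bash
cat > pend.py <<'E'
from meas import *
def pend(t,s,save=None):
    for col,lo,hi in(("red",None,None),("green",(45,100,50),(80,255,255)),("blue",(100,120,60),(125,255,255)),("yellow",(22,150,80),(35,255,255)),("black",(0,0,0),(180,255,55))):
        o=[]
        for n,c,b in(("top",t,(303,148,397,224)),("scene",s,(235,185,352,256))):
            m=redm(c,b) if lo is None else c.mask(lo,hi,b)
            o.append(" ".join(f"A{a} px{x} {y}" for a,x,y in blobs(m,0.012,c,25)))
        print(col,"|",o[0],"|",o[1])
if __name__=="__main__":
    t=Cam("top");s=Cam("scene"); pend(t,s)
    import sys
    if len(sys.argv)>1:
        crop(t,(290,100,420,235),4,sys.argv[1]+"t.png"); crop(s,(210,110,370,270),4,sys.argv[1]+"s.png")
E
python3 pend.py
python3 go.py .6 -.033 .13 13.3
python3 - <<'E'
from h import *
s=Cam("scene");crop(s,(310,110,450,300),3,"c3.png")
E
```

```text
red |  | A94 px[299.8, 231.9] [0.5774, 0.0633]
green |  | A69 px[304.4, 208.8] [0.4881, 0.0221]
blue |  | A60 px[277.8, 202.0] [0.4977, -0.0611]
yellow | A89 px[362.1, 169.8] [0.5808, -0.022] | A81 px[272.2, 222.4] [0.5803, -0.0218]
black | A77 px[377.8, 210.4] [0.4613, -0.0614] | A49 px[327.2, 215.9] [0.485, 0.093]
t 17.63 pos [0.6349 0.2897 0.1688] zyaw 13.35 down [ 0.  0. -1.] F [ 0.5  0.7 -1.8] w 0.27 q [ 0.02  0.66 -0.81  1.29  0.47  1.38 -0.53]
shift [ 0.3059  0.0388 -0.1085] turn [-0.0001  0.0009 -0.0002] deg 0.1
```

View pics/c3.png

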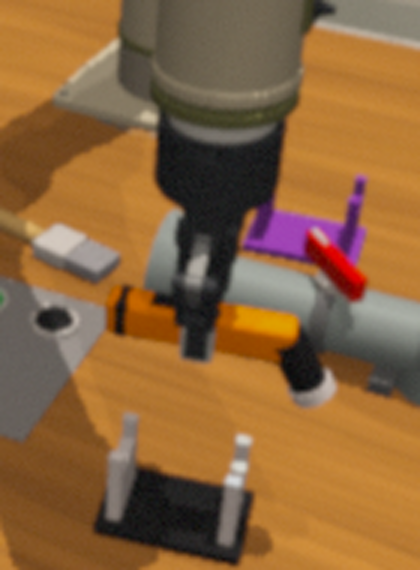

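Emit:
send_rows(motion=[[0, 0.02, 0.0, -0.007, 0, 0, 0], [0, 0.056, 0.0, -0.02, 0, 0, 0], [0, 0.094, 0.0, -0.033, 0, 0, 0], [0, 0.132, 0.005, -0.047, 0, 0, 0], [0, 0.17, 0.01, -0.06, 0, 0, 0], [0, 0.208, 0.018, -0.074, 0, 0, 0], [0, 0.246, 0.028, -0.087, 0, 0, 0], [0, 0.28, 0.036, -0.099, 0, 0, 0], [0, 0.3, 0.039, -0.106, 0, 0, 0], [0, 0.306, 0.039, -0.1085, 0, 0, 0]])

```text
clock: 18.52
position: [0.5987, -0.0389, 0.1277]
ee_rot: [0.554, -0.441, 0.44, -0.552]
ft_force: [0.6, -0.2, -1.1]
grip_width: 0.27
```

```bash
python3 pend.py r1; python3 go.py .5996 -.0332 .0716 13.3
```

```text
red | A106 px[332.7, 172.1] [0.5765, 0.0638] | A89 px[299.6, 231.9] [0.5774, 0.0625]
green | A106 px[347.8, 202.1] [0.4876, 0.0236] | A62 px[304.0, 209.0] [0.489, 0.0216]
blue | A106 px[376.5, 197.9] [0.4973, -0.0595] | A58 px[277.6, 202.0] [0.4979, -0.0615]
yellow | A98 px[361.7, 170.3] [0.5794, -0.0206] | A85 px[272.2, 222.4] [0.5802, -0.0218]
black | A292 px[381.1, 157.7] [0.6153, -0.0793] A93 px[348.6, 161.1] [0.6079, 0.0162] A60 px[323.3, 203.4] [0.4858, 0.0941] | A29 px[254.1, 187.4] [0.4714, -0.1657] A114 px[283.0, 192.0] [0.4493, -0.0759] A45 px[327.4, 215.8] [0.4842, 0.0932]
t 18.62 pos [ 0.5996 -0.0346  0.1291] zyaw 13.18 down [-0.001  0.001 -1.   ] F [ 0.1  0.6 -2. ] w 0.268 q [ 0.61  0.48 -0.8   1.62  0.36  1.2  -0.04]
shift [-0.0013  0.0576  0.0004] turn [ 0.0009 -0.0022 -0.0009] deg 0.1
```

View pics/r1t.png

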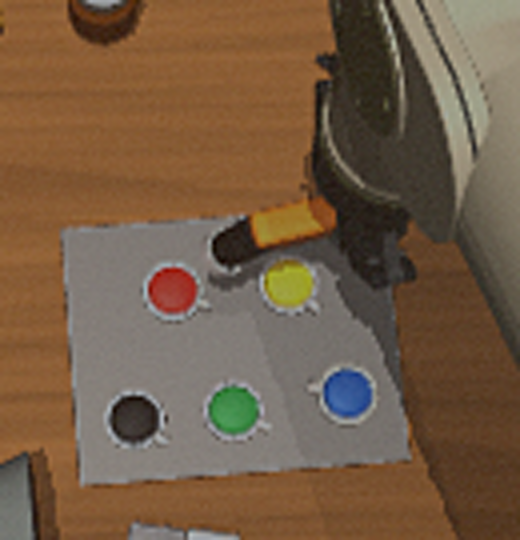

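View pics/r1s.png

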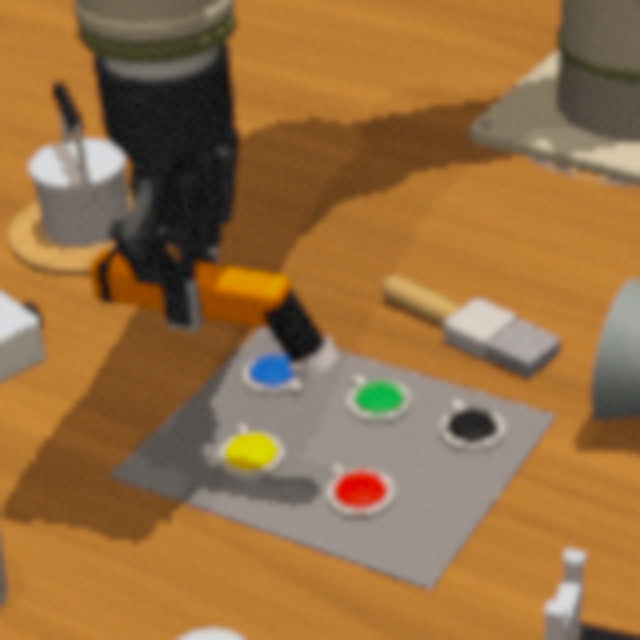

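Emit:
send_rows(motion=[[0, -0.001, 0.01, 0, 0, -0.002, 0], [0, -0.001, 0.024, 0, 0, -0.002, 0], [0, -0.001, 0.04, 0, 0, -0.002, 0], [0, -0.001, 0.05, 0, 0, -0.002, 0], [0, -0.001, 0.056, 0, 0, -0.002, 0], [0, -0.001, 0.0575, 0, 0, -0.002, 0], [0, -0.001, 0.0575, 0, 0, -0.002, 0]])

```text
clock: 19.2
position: [0.5999, -0.0311, 0.0723]
ee_rot: [-0.555, 0.438, -0.437, 0.556]
ft_force: [0.3, -0.2, -2.2]
grip_width: 0.272
```

```bash
python3 pend.py r2; python3 go.py .5996 -.0332 .0716 13.3
```

```text
red | A98 px[332.4, 172.3] [0.5759, 0.0647] | A92 px[299.3, 231.8] [0.5777, 0.062]
green | A106 px[347.8, 202.0] [0.4878, 0.0235] | A62 px[304.0, 209.0] [0.489, 0.0216]
blue | A107 px[376.4, 197.9] [0.4973, -0.0593] | 
yellow | A99 px[361.7, 170.3] [0.5795, -0.0206] | A90 px[271.9, 222.3] [0.5805, -0.0226]
black | A257 px[372.8, 161.5] [0.6046, -0.0544] A77 px[343.7, 165.2] [0.596, 0.031] A59 px[323.2, 203.4] [0.4858, 0.0944] | A304 px[256.8, 193.8] [0.4942, -0.1382] A107 px[286.6, 211.2] [0.5212, -0.0151] A45 px[327.4, 215.8] [0.4842, 0.0932]
t 19.3 pos [ 0.6005 -0.0315  0.0733] zyaw 13.48 down [ 0.002  0.001 -1.   ] F [-0.2  0.1 -0.3] w 0.271 q [ 0.58  0.54 -0.78  1.67  0.41  1.11 -0.08]
shift [ 0.0015  0.0017 -0.0013] turn [-0.0018  0.0032 -0.0005] deg 0.2
```

View pics/r2t.png

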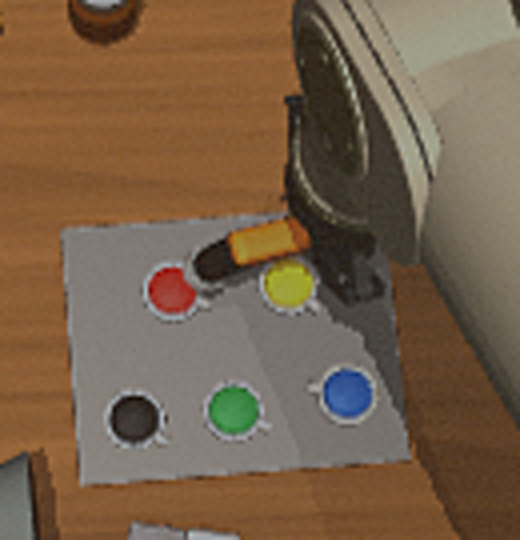

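View pics/r2s.png

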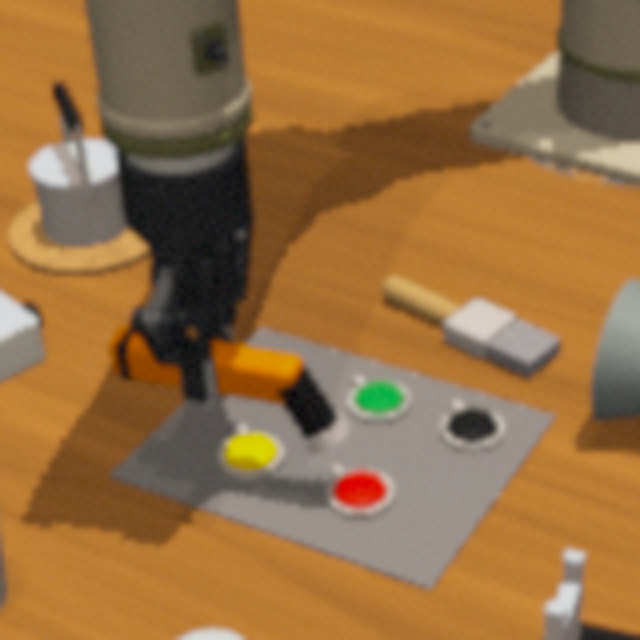

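```bash
cat > lens.py <<'E'
from h import *
import sys
# lens & beam from measured TCP; torch frame: x at zyaw+90
def lens():
    o=get_obs(); M=R.from_quat(o["ee_rot"]).as_matrix()
    tx=-M[:,0]; tz=-M[:,1]   # tool x=(s,-c) => torch x = (-s,c)
    L=o["position"]+M@np.array([0,-.0043,0])+.080*tx-.0273*tz
    b=.5*tx-.866*tz
    return L,b
if __name__=="__main__":
    L,b=lens(); z=.014
    hit=L+b*(z-L[2])/b[2]; print("lens",L.round(4),"hit@.014",hit.round(4),"dist",((z-L[2])/b[2]).round(4))
    if len(sys.argv)>2:
        S=np.array([float(sys.argv[1]),float(sys.argv[2]),.014]); T=S-.04*b; print("lens err",(T-L).round(4),"ang off",np.degrees(np.arccos(((S-L)@b)/np.linalg.norm(S-L))).round(2),"d",np.linalg.norm(S-L).round(4))
    for n in("top","scene"):
        c=Cam(n); print(n,"lens px",np.round(c.proj(L),1),"hit px",np.round(c.proj(hit),1))
E
python3 lens.py .577 .063
```

```text
lens [0.5819 0.0464 0.0503] hit@.014 [0.577  0.0668 0.014 ] dist 0.042
lens err [-0.0003 -0.0028 -0.0017] ang off 4.74 d 0.0403
top lens px [339.6 167.4] hit px [331.7 171.8]
scene lens px [292.6 219.4] hit px [301.  231.7]
```

Emit:
send_rows(motion=[[0, 0.0025, 0.0015, -0.001, 0, 0.003, 0], [0, 0.0025, 0.0015, -0.001, 0, 0.003, 0], [0, 0.0025, 0.0015, -0.001, 0, 0.003, 0], [0, 0.0025, 0.0015, -0.001, 0, 0.003, 0], [0, 0.0025, 0.0015, -0.001, 0, 0.003, 0], [0, 0.0025, 0.0015, -0.001, 0, 0.003, 0]])

```text
clock: 19.9
position: [0.5997, -0.0344, 0.0713]
ee_rot: [-0.554, 0.439, -0.439, 0.555]
ft_force: [0.4, 0.3, -2.1]
grip_width: 0.265
```

```bash
python3 lens.py .577 .063;python3 go.py
```

```text
lens [0.5813 0.0435 0.0484] hit@.014 [0.5768 0.0628 0.014 ] dist 0.0397
lens err [0.0003 0.     0.0003] ang off 0.57 d 0.0398
top lens px [340.6 167.8] hit px [333.1 171.9]
scene lens px [291.8 219.5] hit px [299.8 231.2]
t 20.0 pos [ 0.5997 -0.0344  0.0713] zyaw 13.3 down [ 0.001  0.001 -1.   ] F [ 0.4  0.6 -1.5] w 0.269 q [ 0.59  0.54 -0.78  1.67  0.41  1.1  -0.08]
```

Aimed at red's centre at 39.8 mm. Hold for over 4 s.

Emit:
send_rows(motion=[[0, 0, 0, 0, 0, 0, 0], [0, 0, 0, 0, 0, 0, 0], [0, 0, 0, 0, 0, 0, 0], [0, 0, 0, 0, 0, 0, 0], [0, 0, 0, 0, 0, 0, 0], [0, 0, 0, 0, 0, 0, 0], [0, 0, 0, 0, 0, 0, 0], [0, 0, 0, 0, 0, 0, 0], [0, 0, 0, 0, 0, 0, 0], [0, 0, 0, 0, 0, 0, 0]])

```text
clock: 20.83
position: [0.5997, -0.0345, 0.0712]
ee_rot: [-0.554, 0.439, -0.439, 0.555]
ft_force: [0.9, -0.7, -1.5]
grip_width: 0.271
```

Emit:
send_rows(motion=[[0, 0, 0, 0, 0, 0, 0], [0, 0, 0, 0, 0, 0, 0], [0, 0, 0, 0, 0, 0, 0], [0, 0, 0, 0, 0, 0, 0], [0, 0, 0, 0, 0, 0, 0], [0, 0, 0, 0, 0, 0, 0], [0, 0, 0, 0, 0, 0, 0], [0, 0, 0, 0, 0, 0, 0], [0, 0, 0, 0, 0, 0, 0], [0, 0, 0, 0, 0, 0, 0]])

```text
clock: 21.67
position: [0.5996, -0.0345, 0.0712]
ee_rot: [-0.554, 0.439, -0.439, 0.555]
ft_force: [0.8, 0.4, -1.7]
grip_width: 0.269
```

Emit:
send_rows(motion=[[0, 0, 0, 0, 0, 0, 0], [0, 0, 0, 0, 0, 0, 0], [0, 0, 0, 0, 0, 0, 0], [0, 0, 0, 0, 0, 0, 0], [0, 0, 0, 0, 0, 0, 0], [0, 0, 0, 0, 0, 0, 0], [0, 0, 0, 0, 0, 0, 0], [0, 0, 0, 0, 0, 0, 0], [0, 0, 0, 0, 0, 0, 0], [0, 0, 0, 0, 0, 0, 0]])

```text
clock: 22.5
position: [0.5997, -0.0345, 0.0712]
ee_rot: [-0.554, 0.439, -0.439, 0.555]
ft_force: [0.2, -0.1, -1.8]
grip_width: 0.272
```

Emit:
send_rows(motion=[[0, 0, 0, 0, 0, 0, 0], [0, 0, 0, 0, 0, 0, 0], [0, 0, 0, 0, 0, 0, 0], [0, 0, 0, 0, 0, 0, 0], [0, 0, 0, 0, 0, 0, 0], [0, 0, 0, 0, 0, 0, 0], [0, 0, 0, 0, 0, 0, 0], [0, 0, 0, 0, 0, 0, 0], [0, 0, 0, 0, 0, 0, 0], [0, 0, 0, 0, 0, 0, 0]])

```text
clock: 23.33
position: [0.5997, -0.0344, 0.0713]
ee_rot: [-0.554, 0.439, -0.439, 0.555]
ft_force: [-0.3, 1.0, -1.3]
grip_width: 0.27
```

Emit:
send_rows(motion=[[0, 0, 0, 0, 0, 0, 0], [0, 0, 0, 0, 0, 0, 0], [0, 0, 0, 0, 0, 0, 0], [0, 0, 0, 0, 0, 0, 0], [0, 0, 0, 0, 0, 0, 0], [0, 0, 0, 0, 0, 0, 0], [0, 0, 0, 0, 0, 0, 0], [0, 0, 0, 0, 0, 0, 0], [0, 0, 0, 0, 0, 0, 0], [0, 0, 0, 0, 0, 0, 0]])

```text
clock: 24.17
position: [0.5996, -0.0344, 0.0712]
ee_rot: [-0.554, 0.439, -0.439, 0.555]
ft_force: [-0.5, -0.2, -1.4]
grip_width: 0.27
```

```bash
python3 lens.py .577 .063;python3 pend.py; python3 go.py .511 -.0735 .11 13.3
```

```text
lens [0.5813 0.0435 0.0483] hit@.014 [0.5767 0.0628 0.014 ] dist 0.0396
lens err [0.0003 0.0001 0.0003] ang off 0.63 d 0.0397
top lens px [340.6 167.8] hit px [333.1 171.9]
scene lens px [291.8 219.5] hit px [299.7 231.1]
red | A103 px[332.6, 172.2] [0.5763, 0.0642] | A93 px[299.3, 231.8] [0.5777, 0.0619]
green | A107 px[347.9, 202.1] [0.4877, 0.0235] | A62 px[304.0, 209.0] [0.489, 0.0216]
blue | A107 px[376.4, 197.9] [0.4973, -0.0593] | 
yellow | A99 px[361.7, 170.2] [0.5797, -0.0206] | A89 px[272.1, 222.4] [0.5806, -0.022]
black | A255 px[373.9, 161.4] [0.6048, -0.0575] A76 px[344.7, 165.4] [0.5954, 0.0282] A60 px[323.0, 203.5] [0.4857, 0.095] | A305 px[256.1, 193.9] [0.4956, -0.1399] A107 px[285.7, 211.2] [0.5225, -0.0175] A47 px[327.5, 215.7] [0.4838, 0.0933]
t 24.37 pos [ 0.5997 -0.0345  0.0713] zyaw 13.29 down [ 0.001  0.001 -1.   ] F [-0.8 -0.2 -2. ] w 0.268 q [ 0.59  0.54 -0.78  1.67  0.41  1.1  -0.08]
shift [ 0.0176 -0.0388 -0.0952] turn [-0.0009 -0.0001 -0.0006] deg 0.1
```

Emit:
send_rows(motion=[[0, 0, -0.01, 0, 0, 0, 0], [0, 0, -0.025, 0, 0, 0, 0], [0, 0.003, -0.035, -0.015, 0, 0, 0], [0, 0.008, -0.038, -0.04, 0, 0, 0], [0, 0.013, -0.038, -0.065, 0, 0, 0], [0, 0.017, -0.038, -0.086, 0, 0, 0], [0, 0.019, -0.034, -0.094, 0, 0, 0], [0, 0.019, -0.022, -0.0955, 0, 0, 0], [0, 0.019, -0.01, -0.0955, 0, 0, 0], [0, 0.019, -0.002, -0.0955, 0, 0, 0]])

```text
clock: 25.2
position: [0.5113, -0.0744, 0.0716]
ee_rot: [-0.554, 0.439, -0.438, 0.555]
ft_force: [-0.5, 0.4, -1.9]
grip_width: 0.271
```

Emit:
send_rows(motion=[[0, 0, 0.002, 0, 0, 0, 0], [0, 0, 0.002, 0, 0, 0, 0], [0, 0, 0.002, 0, 0, 0, 0], [0, 0, 0.002, 0, 0, 0, 0]])

```text
clock: 25.53
position: [0.5117, -0.0744, 0.0714]
ee_rot: [-0.554, 0.439, -0.439, 0.555]
ft_force: [-1.1, 0.4, -0.3]
grip_width: 0.274
```

```bash
python3 pend.py; python3 lens.py .4884 .0226;python3 go.py .5111 -.0749 .0713 13.3
```

```text
red | A106 px[332.7, 172.1] [0.5765, 0.0638] | A88 px[299.6, 231.9] [0.5775, 0.0627]
green | A104 px[347.7, 202.0] [0.4878, 0.0238] | A64 px[304.2, 209.0] [0.4888, 0.022]
blue | A71 px[377.0, 199.5] [0.4928, -0.0607] | A61 px[277.7, 202.0] [0.4977, -0.0613]
yellow | A96 px[361.7, 170.1] [0.58, -0.0207] | A82 px[272.2, 222.3] [0.5801, -0.0219]
black | A460 px[389.7, 177.4] [0.5563, -0.1011] A79 px[360.5, 196.5] [0.5027, -0.0135] A62 px[323.2, 203.5] [0.4855, 0.0946] | A80 px[291.4, 189.7] [0.4272, -0.0609] A46 px[327.4, 215.7] [0.484, 0.0931]
lens [0.4931 0.0031 0.0485] hit@.014 [0.4886 0.0226 0.014 ] dist 0.0399
lens err [-0.0002 -0.      0.0001] ang off 0.47 d 0.0399
top lens px [356.4 198.5] hit px [348.2 201.7]
scene lens px [297.  197.2] hit px [304.4 208.4]
t 25.73 pos [ 0.5114 -0.0749  0.0715] zyaw 13.3 down [ 0.001  0.001 -1.   ] F [ 1.   0.1 -1.5] w 0.269 q [ 0.77  0.37 -0.82  1.89  0.31  1.02  0.05]
shift [-0.      0.0002 -0.0003] turn [-0.0014 -0.0001 -0.0003] deg 0.1
```

On green, 39.9 mm away and 0.5° off. Hold.

Emit:
send_rows(motion=[[0, 0, 0, 0, 0, 0, 0], [0, 0, 0, 0, 0, 0, 0], [0, 0, 0, 0, 0, 0, 0], [0, 0, 0, 0, 0, 0, 0], [0, 0, 0, 0, 0, 0, 0], [0, 0, 0, 0, 0, 0, 0], [0, 0, 0, 0, 0, 0, 0], [0, 0, 0, 0, 0, 0, 0], [0, 0, 0, 0, 0, 0, 0], [0, 0, 0, 0, 0, 0, 0]])

```text
clock: 26.57
position: [0.5111, -0.0749, 0.0711]
ee_rot: [-0.554, 0.439, -0.439, 0.555]
ft_force: [-0.2, 0.8, -1.7]
grip_width: 0.272
```

Emit:
send_rows(motion=[[0, 0, 0, 0, 0, 0, 0], [0, 0, 0, 0, 0, 0, 0], [0, 0, 0, 0, 0, 0, 0], [0, 0, 0, 0, 0, 0, 0], [0, 0, 0, 0, 0, 0, 0], [0, 0, 0, 0, 0, 0, 0], [0, 0, 0, 0, 0, 0, 0], [0, 0, 0, 0, 0, 0, 0], [0, 0, 0, 0, 0, 0, 0], [0, 0, 0, 0, 0, 0, 0]])

```text
clock: 27.4
position: [0.5111, -0.0749, 0.0711]
ee_rot: [-0.554, 0.439, -0.439, 0.555]
ft_force: [-0.6, -0.1, -1.3]
grip_width: 0.27
```

Emit:
send_rows(motion=[[0, 0, 0, 0, 0, 0, 0], [0, 0, 0, 0, 0, 0, 0], [0, 0, 0, 0, 0, 0, 0], [0, 0, 0, 0, 0, 0, 0], [0, 0, 0, 0, 0, 0, 0], [0, 0, 0, 0, 0, 0, 0], [0, 0, 0, 0, 0, 0, 0], [0, 0, 0, 0, 0, 0, 0], [0, 0, 0, 0, 0, 0, 0], [0, 0, 0, 0, 0, 0, 0]])

```text
clock: 28.23
position: [0.511, -0.0749, 0.0711]
ee_rot: [-0.554, 0.439, -0.439, 0.555]
ft_force: [0.0, 0.7, -1.9]
grip_width: 0.27
```

Emit:
send_rows(motion=[[0, 0, 0, 0, 0, 0, 0], [0, 0, 0, 0, 0, 0, 0], [0, 0, 0, 0, 0, 0, 0], [0, 0, 0, 0, 0, 0, 0], [0, 0, 0, 0, 0, 0, 0], [0, 0, 0, 0, 0, 0, 0], [0, 0, 0, 0, 0, 0, 0], [0, 0, 0, 0, 0, 0, 0], [0, 0, 0, 0, 0, 0, 0], [0, 0, 0, 0, 0, 0, 0]])

```text
clock: 29.07
position: [0.5111, -0.0749, 0.0712]
ee_rot: [-0.554, 0.439, -0.439, 0.555]
ft_force: [-0.3, -0.2, -1.1]
grip_width: 0.268
```

Emit:
send_rows(motion=[[0, 0, 0, 0, 0, 0, 0], [0, 0, 0, 0, 0, 0, 0], [0, 0, 0, 0, 0, 0, 0], [0, 0, 0, 0, 0, 0, 0], [0, 0, 0, 0, 0, 0, 0], [0, 0, 0, 0, 0, 0, 0], [0, 0, 0, 0, 0, 0, 0], [0, 0, 0, 0, 0, 0, 0], [0, 0, 0, 0, 0, 0, 0], [0, 0, 0, 0, 0, 0, 0]])

```text
clock: 29.9
position: [0.5111, -0.0749, 0.0711]
ee_rot: [-0.554, 0.439, -0.439, 0.555]
ft_force: [-0.2, -0.4, -1.7]
grip_width: 0.269
```

```bash
python3 pend.py g1; python3 lens.py .4884 .0226;python3 go.py .5203 -.1577 .0713 13.3
```

```text
red | A106 px[332.7, 172.1] [0.5765, 0.0638] | A88 px[299.6, 231.9] [0.5775, 0.0627]
green | A103 px[347.7, 202.1] [0.4875, 0.0239] | A63 px[304.1, 209.0] [0.489, 0.0218]
blue | A69 px[377.0, 199.6] [0.4925, -0.0607] | A60 px[277.8, 202.0] [0.4977, -0.0611]
yellow | A94 px[361.7, 170.0] [0.5803, -0.0209] | A81 px[272.2, 222.4] [0.5803, -0.0218]
black | A465 px[389.7, 177.7] [0.5554, -0.1011] A79 px[360.7, 196.7] [0.5023, -0.0141] A59 px[323.1, 203.3] [0.4863, 0.0947] | A81 px[291.4, 189.7] [0.4271, -0.0608] A46 px[327.4, 215.7] [0.484, 0.0931]
lens [0.4927 0.003  0.0482] hit@.014 [0.4882 0.0223 0.014 ] dist 0.0395
lens err [0.0003 0.0001 0.0004] ang off 0.66 d 0.0396
top lens px [356.4 198.6] hit px [348.3 201.8]
scene lens px [297.1 197.2] hit px [304.4 208.3]
t 30.1 pos [ 0.5111 -0.0749  0.0712] zyaw 13.29 down [ 0.001  0.001 -1.   ] F [ 1.   0.4 -1.4] w 0.275 q [ 0.77  0.37 -0.82  1.89  0.31  1.02  0.05]
shift [ 0.0827 -0.0002 -0.0101] turn [-0.0009 -0.0001 -0.0006] deg 0.1
```

View pics/g1s.png

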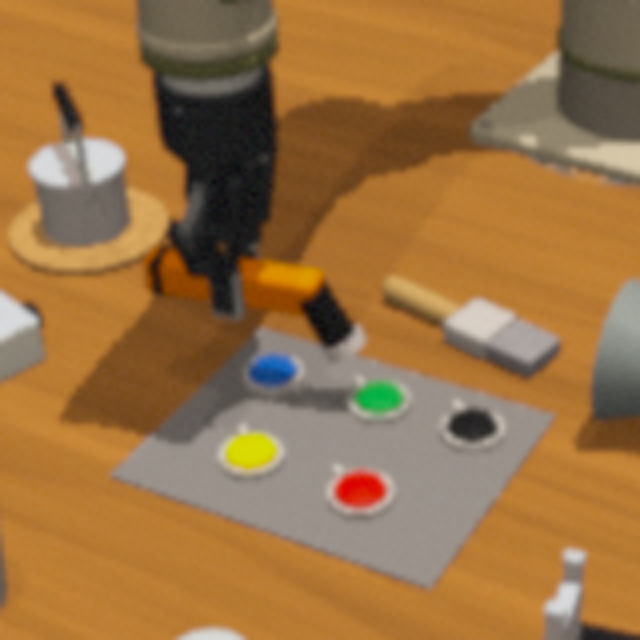

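Emit:
send_rows(motion=[[0, 0, -0.01, 0, 0, 0, 0], [0, 0.005, -0.025, 0, 0, 0, 0], [0, 0.02, -0.03, -0.003, 0, 0, 0], [0, 0.042, -0.03, -0.006, 0, 0, 0], [0, 0.064, -0.03, -0.008, 0, 0, 0], [0, 0.078, -0.027, -0.01, 0, 0, 0], [0, 0.083, -0.018, -0.01, 0, 0, 0], [0, 0.083, -0.008, -0.01, 0, 0, 0], [0, 0.083, -0.001, -0.01, 0, 0, 0], [0, 0.083, 0, -0.01, 0, 0, 0]])

```text
clock: 30.93
position: [0.5193, -0.156, 0.069]
ee_rot: [-0.555, 0.439, -0.437, 0.555]
ft_force: [-0.2, 0.4, -2.6]
grip_width: 0.266
```

Emit:
send_rows(motion=[[0, 0, 0, 0, 0, 0, 0], [0, 0, 0, 0, 0, 0, 0], [0, 0, 0, 0, 0, 0, 0]])

```text
clock: 31.18
position: [0.5208, -0.1573, 0.0714]
ee_rot: [-0.554, 0.438, -0.439, 0.555]
ft_force: [-0.3, 0.4, -1.7]
grip_width: 0.269
```

```bash
python3 pend.py; python3 lens.py .4976 -.0603;python3 go.py .5203 -.1578 .0713 13.3
```

```text
red | A106 px[332.7, 172.1] [0.5765, 0.0638] | A89 px[299.6, 231.9] [0.5777, 0.0627]
green | A105 px[347.8, 202.1] [0.4877, 0.0237] | A62 px[304.0, 209.0] [0.489, 0.0216]
blue | A107 px[376.4, 197.9] [0.4973, -0.0593] | A61 px[277.5, 202.0] [0.4981, -0.0616]
yellow | A95 px[361.7, 170.1] [0.5802, -0.0207] | A82 px[272.3, 222.4] [0.5804, -0.0216]
black | A85 px[390.8, 192.2] [0.5129, -0.1019] A52 px[323.4, 203.4] [0.486, 0.094] | A46 px[327.3, 215.8] [0.4845, 0.0931]
lens [ 0.5023 -0.0799  0.0485] hit@.014 [ 0.4978 -0.0605  0.014 ] dist 0.0399
lens err [-0.0002  0.0001  0.0001] ang off 0.49 d 0.04
top lens px [386.  194.3] hit px [376.9 197.7]
scene lens px [270.3 190.5] hit px [277.9 201.5]
t 31.38 pos [ 0.5206 -0.1579  0.0714] zyaw 13.3 down [ 0.001  0.001 -1.   ] F [ 0.3 -0.5 -2.1] w 0.273 q [ 0.86  0.41 -0.77  1.82  0.33  1.04  0.19]
shift [-0.0002  0.0001 -0.0003] turn [-0.0013  0.     -0.0002] deg 0.1
```

On blue, 40 mm away. Hold.

Emit:
send_rows(motion=[[0, 0, 0, 0, 0, 0, 0], [0, 0, 0, 0, 0, 0, 0], [0, 0, 0, 0, 0, 0, 0], [0, 0, 0, 0, 0, 0, 0], [0, 0, 0, 0, 0, 0, 0], [0, 0, 0, 0, 0, 0, 0], [0, 0, 0, 0, 0, 0, 0], [0, 0, 0, 0, 0, 0, 0], [0, 0, 0, 0, 0, 0, 0], [0, 0, 0, 0, 0, 0, 0]])

```text
clock: 32.22
position: [0.5204, -0.158, 0.0711]
ee_rot: [-0.554, 0.439, -0.439, 0.555]
ft_force: [0.3, 0.7, -1.2]
grip_width: 0.274
```

Emit:
send_rows(motion=[[0, 0, 0, 0, 0, 0, 0], [0, 0, 0, 0, 0, 0, 0], [0, 0, 0, 0, 0, 0, 0], [0, 0, 0, 0, 0, 0, 0], [0, 0, 0, 0, 0, 0, 0], [0, 0, 0, 0, 0, 0, 0], [0, 0, 0, 0, 0, 0, 0], [0, 0, 0, 0, 0, 0, 0], [0, 0, 0, 0, 0, 0, 0], [0, 0, 0, 0, 0, 0, 0]])

```text
clock: 33.05
position: [0.5204, -0.158, 0.0711]
ee_rot: [-0.554, 0.439, -0.439, 0.555]
ft_force: [0.2, -0.3, -1.2]
grip_width: 0.271
```

Emit:
send_rows(motion=[[0, 0, 0, 0, 0, 0, 0], [0, 0, 0, 0, 0, 0, 0], [0, 0, 0, 0, 0, 0, 0], [0, 0, 0, 0, 0, 0, 0], [0, 0, 0, 0, 0, 0, 0], [0, 0, 0, 0, 0, 0, 0], [0, 0, 0, 0, 0, 0, 0], [0, 0, 0, 0, 0, 0, 0], [0, 0, 0, 0, 0, 0, 0], [0, 0, 0, 0, 0, 0, 0]])

```text
clock: 33.88
position: [0.5205, -0.158, 0.0711]
ee_rot: [-0.554, 0.439, -0.439, 0.555]
ft_force: [-0.5, 0.1, -2.1]
grip_width: 0.269
```

Emit:
send_rows(motion=[[0, 0, 0, 0, 0, 0, 0], [0, 0, 0, 0, 0, 0, 0], [0, 0, 0, 0, 0, 0, 0], [0, 0, 0, 0, 0, 0, 0], [0, 0, 0, 0, 0, 0, 0], [0, 0, 0, 0, 0, 0, 0], [0, 0, 0, 0, 0, 0, 0], [0, 0, 0, 0, 0, 0, 0], [0, 0, 0, 0, 0, 0, 0], [0, 0, 0, 0, 0, 0, 0]])

```text
clock: 34.72
position: [0.5205, -0.158, 0.0711]
ee_rot: [-0.554, 0.439, -0.439, 0.555]
ft_force: [-1.2, 0.5, -1.3]
grip_width: 0.271
```

Emit:
send_rows(motion=[[0, 0, 0, 0, 0, 0, 0], [0, 0, 0, 0, 0, 0, 0], [0, 0, 0, 0, 0, 0, 0], [0, 0, 0, 0, 0, 0, 0], [0, 0, 0, 0, 0, 0, 0], [0, 0, 0, 0, 0, 0, 0], [0, 0, 0, 0, 0, 0, 0], [0, 0, 0, 0, 0, 0, 0], [0, 0, 0, 0, 0, 0, 0], [0, 0, 0, 0, 0, 0, 0]])

```text
clock: 35.55
position: [0.5205, -0.158, 0.0711]
ee_rot: [-0.554, 0.439, -0.439, 0.555]
ft_force: [0.1, 0.3, -1.5]
grip_width: 0.268
```

```bash
python3 pend.py; python3 lens.py .4976 -.0603;python3 go.py .6029 -.1187 .0713 13.3
```

```text
red | A106 px[332.7, 172.1] [0.5765, 0.0638] | A88 px[299.6, 231.9] [0.5775, 0.0627]
green | A106 px[347.8, 202.1] [0.4876, 0.0236] | A62 px[304.2, 209.0] [0.489, 0.0221]
blue | A107 px[376.4, 197.9] [0.4973, -0.0593] | A61 px[277.6, 202.0] [0.4977, -0.0618]
yellow | A95 px[361.7, 170.0] [0.5803, -0.0206] | A82 px[272.2, 222.3] [0.5801, -0.0219]
black | A51 px[319.6, 190.0] [0.5251, 0.1036] A83 px[391.1, 192.3] [0.5126, -0.1027] | A49 px[323.4, 224.7] [0.5224, 0.1023]
lens [ 0.5021 -0.0801  0.0481] hit@.014 [ 0.4976 -0.0608  0.014 ] dist 0.0394
lens err [0.0001 0.0003 0.0005] ang off 0.79 d 0.0397
top lens px [386.1 194.5] hit px [377.1 197.7]
scene lens px [270.3 190.5] hit px [277.8 201.5]
t 35.75 pos [ 0.5204 -0.158   0.0711] zyaw 13.29 down [ 0.001  0.001 -1.   ] F [ 0.7  0.6 -1.3] w 0.263 q [ 0.86  0.42 -0.77  1.82  0.33  1.04  0.19]
shift [-0.0193 -0.0001  0.0893] turn [-0.0009 -0.0001 -0.0006] deg 0.1
```

Black has been knocked to about (0.524, 0.103); I'll re-measure it later. Yellow next.

Emit:
send_rows(motion=[[0, 0, -0.01, 0, 0, 0, 0], [0, -0.001, -0.025, 0.005, 0, 0, 0], [0, -0.005, -0.03, 0.022, 0, 0, 0], [0, -0.01, -0.03, 0.045, 0, 0, 0], [0, -0.015, -0.03, 0.068, 0, 0, 0], [0, -0.018, -0.027, 0.083, 0, 0, 0], [0, -0.019, -0.018, 0.089, 0, 0, 0], [0, -0.019, -0.008, 0.089, 0, 0, 0], [0, -0.019, -0.001, 0.089, 0, 0, 0], [0, -0.019, 0, 0.089, 0, 0, 0]])

```text
clock: 36.58
position: [0.6006, -0.1199, 0.0689]
ee_rot: [0.555, -0.44, 0.438, -0.554]
ft_force: [-0.4, -0.4, -1.4]
grip_width: 0.264
```

Emit:
send_rows(motion=[[0, 0, 0, 0, 0, 0, 0], [0, 0, 0, 0, 0, 0, 0], [0, 0, 0, 0, 0, 0, 0]])

```text
clock: 36.83
position: [0.6026, -0.1196, 0.0717]
ee_rot: [-0.554, 0.439, -0.439, 0.555]
ft_force: [0.5, -0.3, -0.8]
grip_width: 0.268
```

```bash
python3 pend.py; python3 lens.py .5802 -.0213;python3 go.py .6029 -.1188 .0713 13.3
```

```text
red | A106 px[332.7, 172.1] [0.5765, 0.0638] | A89 px[299.6, 231.9] [0.5777, 0.0627]
green | A105 px[347.8, 202.1] [0.4877, 0.0237] | A63 px[304.1, 209.0] [0.489, 0.0218]
blue | A107 px[376.4, 197.9] [0.4973, -0.0593] | A59 px[277.7, 202.1] [0.498, -0.0611]
yellow | A96 px[361.7, 170.1] [0.5801, -0.0208] | A83 px[272.1, 222.4] [0.5805, -0.0221]
black | A88 px[375.7, 163.3] [0.5992, -0.0626] A50 px[319.5, 190.5] [0.5237, 0.104] | A97 px[257.6, 201.6] [0.5241, -0.1126] A48 px[323.5, 224.7] [0.5221, 0.1024]
lens [ 0.5845 -0.0415  0.0487] hit@.014 [ 0.5799 -0.0219  0.014 ] dist 0.0401
lens err [ 0.0003  0.0007 -0.0001] ang off 0.97 d 0.0404
top lens px [370.7 165.8] hit px [362.2 170. ]
scene lens px [264.  210.1] hit px [272.2 221.7]
t 37.03 pos [ 0.6028 -0.1192  0.0715] zyaw 13.28 down [ 0.001  0.001 -1.   ] F [ 0.2  0.  -1.3] w 0.269 q [ 0.69  0.56 -0.75  1.63  0.41  1.11  0.07]
shift [-0.0003  0.0002  0.0002] turn [-0.0013 -0.0003 -0.0002] deg 0.1
```

On yellow. Hold.

Emit:
send_rows(motion=[[0, 0, 0, 0, 0, 0, 0], [0, 0, 0, 0, 0, 0, 0], [0, 0, 0, 0, 0, 0, 0], [0, 0, 0, 0, 0, 0, 0], [0, 0, 0, 0, 0, 0, 0], [0, 0, 0, 0, 0, 0, 0], [0, 0, 0, 0, 0, 0, 0], [0, 0, 0, 0, 0, 0, 0], [0, 0, 0, 0, 0, 0, 0], [0, 0, 0, 0, 0, 0, 0]])

```text
clock: 37.87
position: [0.6027, -0.119, 0.0712]
ee_rot: [-0.554, 0.439, -0.439, 0.555]
ft_force: [-0.6, -0.3, -2.0]
grip_width: 0.271
```

Emit:
send_rows(motion=[[0, 0, 0, 0, 0, 0, 0], [0, 0, 0, 0, 0, 0, 0], [0, 0, 0, 0, 0, 0, 0], [0, 0, 0, 0, 0, 0, 0], [0, 0, 0, 0, 0, 0, 0], [0, 0, 0, 0, 0, 0, 0], [0, 0, 0, 0, 0, 0, 0], [0, 0, 0, 0, 0, 0, 0], [0, 0, 0, 0, 0, 0, 0], [0, 0, 0, 0, 0, 0, 0]])

```text
clock: 38.7
position: [0.6027, -0.119, 0.0712]
ee_rot: [-0.554, 0.439, -0.439, 0.555]
ft_force: [0.2, -0.9, -1.6]
grip_width: 0.271
```

Emit:
send_rows(motion=[[0, 0, 0, 0, 0, 0, 0], [0, 0, 0, 0, 0, 0, 0], [0, 0, 0, 0, 0, 0, 0], [0, 0, 0, 0, 0, 0, 0], [0, 0, 0, 0, 0, 0, 0], [0, 0, 0, 0, 0, 0, 0], [0, 0, 0, 0, 0, 0, 0], [0, 0, 0, 0, 0, 0, 0], [0, 0, 0, 0, 0, 0, 0], [0, 0, 0, 0, 0, 0, 0]])

```text
clock: 39.53
position: [0.6027, -0.119, 0.0712]
ee_rot: [-0.554, 0.439, -0.439, 0.555]
ft_force: [0.4, -0.2, -1.5]
grip_width: 0.27
```

Emit:
send_rows(motion=[[0, 0, 0, 0, 0, 0, 0], [0, 0, 0, 0, 0, 0, 0], [0, 0, 0, 0, 0, 0, 0], [0, 0, 0, 0, 0, 0, 0], [0, 0, 0, 0, 0, 0, 0], [0, 0, 0, 0, 0, 0, 0], [0, 0, 0, 0, 0, 0, 0], [0, 0, 0, 0, 0, 0, 0], [0, 0, 0, 0, 0, 0, 0], [0, 0, 0, 0, 0, 0, 0]])

```text
clock: 40.37
position: [0.6027, -0.119, 0.0712]
ee_rot: [-0.554, 0.439, -0.439, 0.555]
ft_force: [-0.2, -0.3, -1.4]
grip_width: 0.272
```

Emit:
send_rows(motion=[[0, 0, 0, 0, 0, 0, 0], [0, 0, 0, 0, 0, 0, 0], [0, 0, 0, 0, 0, 0, 0], [0, 0, 0, 0, 0, 0, 0], [0, 0, 0, 0, 0, 0, 0], [0, 0, 0, 0, 0, 0, 0], [0, 0, 0, 0, 0, 0, 0], [0, 0, 0, 0, 0, 0, 0], [0, 0, 0, 0, 0, 0, 0], [0, 0, 0, 0, 0, 0, 0]])

```text
clock: 41.2
position: [0.6027, -0.119, 0.0712]
ee_rot: [-0.554, 0.439, -0.439, 0.555]
ft_force: [0.5, -0.4, -1.1]
grip_width: 0.271
```

```bash
python3 pend.py y1; python3 lens.py .5802 -.0213;python3 go.py .546 .0055 .0713 13.3
python3 - <<'E'
from h import *
# black: setting (bright ring) + dome circle via contour on both views
for n,b in(("top",(303,172,335,206)),("scene",(308,212,342,238))):
    c=Cam(n); m=c.mask((0,0,0),(180,255,75),b); k=max(cv2.findContours(m,0,1)[0],key=cv2.contourArea)
    for z in(.010,.012,.014): 
        W=np.array([c.onz(u,v,z)[:2] for u,v in k[:,0]])*1000; print(n,z,cv2.contourArea(k),cv2.minEnclosingCircle(W.astype(np.float32)))
E
```

```text
red | A106 px[332.7, 172.1] [0.5765, 0.0638] | A89 px[299.6, 231.9] [0.5777, 0.0627]
green | A106 px[347.8, 202.1] [0.4876, 0.0236] | A63 px[304.1, 208.9] [0.4888, 0.0217]
blue | A106 px[376.5, 197.9] [0.4973, -0.0595] | A58 px[277.7, 202.0] [0.4978, -0.0613]
yellow | A94 px[361.6, 170.1] [0.5801, -0.0206] | A84 px[272.1, 222.3] [0.5803, -0.0222]
black | A88 px[375.6, 163.3] [0.5991, -0.0624] A54 px[319.7, 190.2] [0.5245, 0.1034] | A97 px[257.8, 201.9] [0.5248, -0.1116] A47 px[323.4, 224.6] [0.522, 0.1022]
lens [ 0.5843 -0.0412  0.0482] hit@.014 [ 0.5798 -0.0219  0.014 ] dist 0.0395
lens err [0.0005 0.0004 0.0004] ang off 1.05 d 0.0398
top lens px [370.6 165.9] hit px [362.2 170. ]
scene lens px [264.1 210.3] hit px [272.2 221.7]
t 41.4 pos [ 0.6027 -0.119   0.0712] zyaw 13.29 down [ 0.001  0.001 -1.   ] F [ 0.7 -0.2 -0.5] w 0.275 q [ 0.69  0.56 -0.75  1.63  0.41  1.11  0.07]
shift [-1.342e-01 -1.000e-04 -2.650e-02] turn [-0.0009 -0.0001 -0.0006] deg 0.1
top 0.01 93.0 ((521.0269775390625, 103.99385833740234), 16.611230850219727)
top 0.012 93.0 ((520.7496337890625, 104.04658508300781), 16.579605102539062)
top 0.014 93.0 ((520.4724731445312, 104.0992202758789), 16.547836303710938)
scene 0.01 46.0 ((519.805419921875, 102.60086822509766), 14.1339750289917)
scene 0.012 46.0 ((521.8890380859375, 103.78690338134766), 14.091826438903809)
scene 0.014 46.0 ((523.9725952148438, 104.97296905517578), 14.049641609191895)
```

View pics/y1t.png

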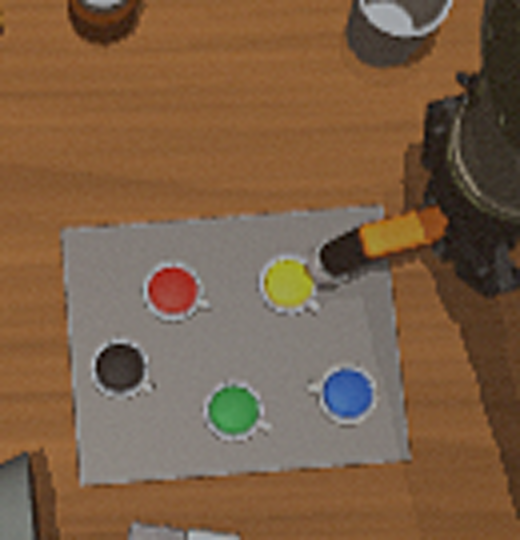

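View pics/y1s.png

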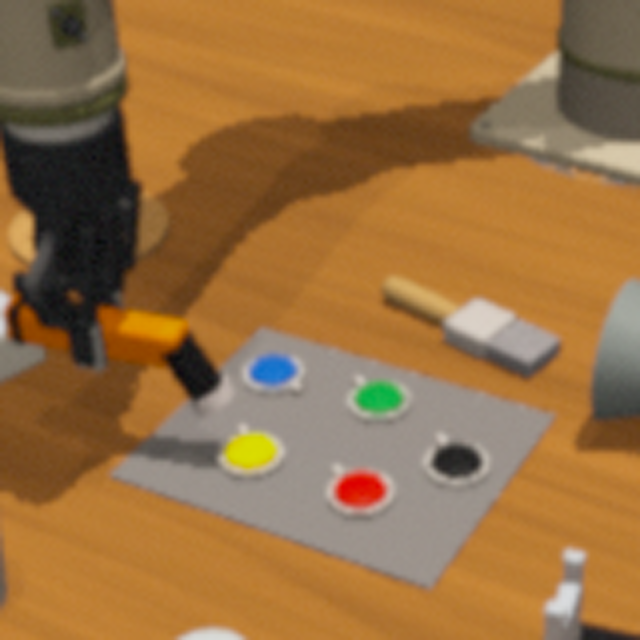

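Emit:
send_rows(motion=[[0, 0, -0.012, 0, 0, 0, 0], [0, -0.005, -0.03, -0.001, 0, 0, 0], [0, -0.025, -0.04, -0.005, 0, 0, 0], [0, -0.055, -0.04, -0.011, 0, 0, 0], [0, -0.085, -0.04, -0.018, 0, 0, 0], [0, -0.115, -0.04, -0.024, 0, 0, 0], [0, -0.13, -0.036, -0.027, 0, 0, 0], [0, -0.135, -0.025, -0.028, 0, 0, 0], [0, -0.135, -0.01, -0.028, 0, 0, 0], [0, -0.135, -0.002, -0.028, 0, 0, 0]])

```text
clock: 42.33
position: [0.5441, 0.0053, 0.0722]
ee_rot: [-0.554, 0.439, -0.439, 0.555]
ft_force: [-0.5, -0.7, -2.5]
grip_width: 0.27
```

Emit:
send_rows(motion=[[0, 0, 0.002, 0, 0, 0, 0], [0, 0, 0.002, 0, 0, 0, 0], [0, 0, 0.002, 0, 0, 0, 0], [0, 0, 0.002, 0, 0, 0, 0]])

```text
clock: 42.67
position: [0.545, 0.0056, 0.0718]
ee_rot: [-0.554, 0.439, -0.439, 0.555]
ft_force: [0.0, 0.5, -1.4]
grip_width: 0.267
```

```bash
python3 pend.py k1; python3 lens.py .5213 .1035;python3 go.py .5442 .006 .0713 13.3
```

```text
red | A107 px[332.7, 172.2] [0.5763, 0.0639] | A91 px[299.6, 231.8] [0.5773, 0.0625]
green | A105 px[347.8, 202.1] [0.4877, 0.0237] | A63 px[304.0, 208.8] [0.4886, 0.021]
blue | A45 px[375.3, 200.2] [0.4907, -0.0558] | A44 px[276.7, 202.6] [0.5015, -0.0622]
yellow | A36 px[341.8, 181.8] [0.5471, 0.0386] | A90 px[272.3, 222.3] [0.58, -0.0217]
black | A182 px[353.4, 159.1] [0.6133, 0.002] A159 px[357.5, 184.8] [0.5371, -0.0067] A76 px[330.9, 185.5] [0.5373, 0.0704] A63 px[319.3, 190.7] [0.5229, 0.1046] | A169 px[281.4, 190.9] [0.4468, -0.0834] A93 px[310.5, 204.2] [0.4613, 0.026] A49 px[323.4, 224.7] [0.5224, 0.1023]
lens [0.5265 0.0836 0.0488] hit@.014 [0.5219 0.1032 0.014 ] dist 0.0402
lens err [-0.0007  0.0004 -0.0002] ang off 1.02 d 0.0404
top lens px [327.  187.4] hit px [319.8 191. ]
scene lens px [316.3 212.5] hit px [323.8 224.1]
t 42.87 pos [0.5447 0.0058 0.0716] zyaw 13.28 down [ 0.001  0.001 -1.   ] F [ 0.1  0.4 -1.6] w 0.273 q [ 0.6   0.43 -0.82  1.82  0.36  1.05 -0.13]
shift [-0.0003  0.0003 -0.0004] turn [-0.0015 -0.0003 -0.0004] deg 0.1
```

View pics/k1t.png

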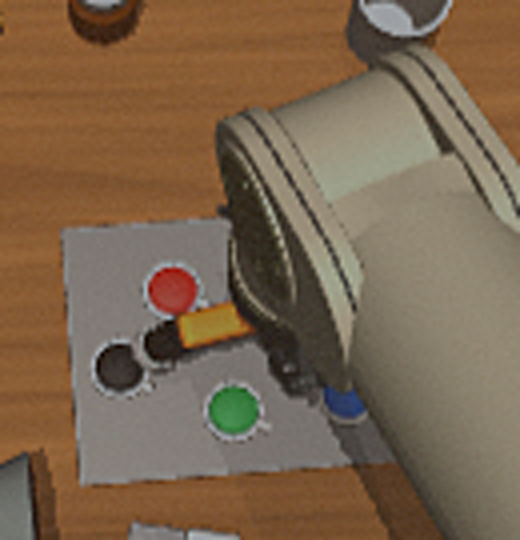

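View pics/k1s.png

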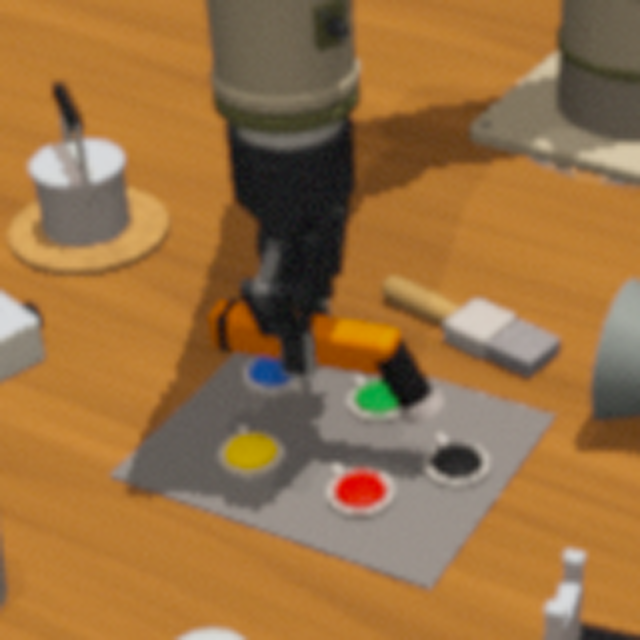

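On black's new position, within ~1 mm. Hold.

Emit:
send_rows(motion=[[0, 0, 0, 0, 0, 0, 0], [0, 0, 0, 0, 0, 0, 0], [0, 0, 0, 0, 0, 0, 0], [0, 0, 0, 0, 0, 0, 0], [0, 0, 0, 0, 0, 0, 0], [0, 0, 0, 0, 0, 0, 0], [0, 0, 0, 0, 0, 0, 0], [0, 0, 0, 0, 0, 0, 0], [0, 0, 0, 0, 0, 0, 0], [0, 0, 0, 0, 0, 0, 0]])

```text
clock: 43.7
position: [0.5444, 0.006, 0.0712]
ee_rot: [-0.554, 0.439, -0.439, 0.555]
ft_force: [0.1, 1.0, -1.4]
grip_width: 0.269
```

Emit:
send_rows(motion=[[0, 0, 0, 0, 0, 0, 0], [0, 0, 0, 0, 0, 0, 0], [0, 0, 0, 0, 0, 0, 0], [0, 0, 0, 0, 0, 0, 0], [0, 0, 0, 0, 0, 0, 0], [0, 0, 0, 0, 0, 0, 0], [0, 0, 0, 0, 0, 0, 0], [0, 0, 0, 0, 0, 0, 0], [0, 0, 0, 0, 0, 0, 0], [0, 0, 0, 0, 0, 0, 0]])

```text
clock: 44.53
position: [0.5444, 0.0059, 0.0712]
ee_rot: [-0.554, 0.439, -0.439, 0.555]
ft_force: [-0.3, -0.4, -1.7]
grip_width: 0.277
```

Emit:
send_rows(motion=[[0, 0, 0, 0, 0, 0, 0], [0, 0, 0, 0, 0, 0, 0], [0, 0, 0, 0, 0, 0, 0], [0, 0, 0, 0, 0, 0, 0], [0, 0, 0, 0, 0, 0, 0], [0, 0, 0, 0, 0, 0, 0], [0, 0, 0, 0, 0, 0, 0], [0, 0, 0, 0, 0, 0, 0], [0, 0, 0, 0, 0, 0, 0], [0, 0, 0, 0, 0, 0, 0]])

```text
clock: 45.37
position: [0.5444, 0.0059, 0.0712]
ee_rot: [-0.554, 0.439, -0.439, 0.555]
ft_force: [0.7, 0.3, -1.8]
grip_width: 0.273
```

Emit:
send_rows(motion=[[0, 0, 0, 0, 0, 0, 0], [0, 0, 0, 0, 0, 0, 0], [0, 0, 0, 0, 0, 0, 0], [0, 0, 0, 0, 0, 0, 0], [0, 0, 0, 0, 0, 0, 0], [0, 0, 0, 0, 0, 0, 0], [0, 0, 0, 0, 0, 0, 0], [0, 0, 0, 0, 0, 0, 0], [0, 0, 0, 0, 0, 0, 0], [0, 0, 0, 0, 0, 0, 0]])

```text
clock: 46.2
position: [0.5444, 0.006, 0.0712]
ee_rot: [-0.554, 0.439, -0.439, 0.555]
ft_force: [0.2, 0.2, -2.1]
grip_width: 0.265
```

Emit:
send_rows(motion=[[0, 0, 0, 0, 0, 0, 0], [0, 0, 0, 0, 0, 0, 0], [0, 0, 0, 0, 0, 0, 0], [0, 0, 0, 0, 0, 0, 0], [0, 0, 0, 0, 0, 0, 0], [0, 0, 0, 0, 0, 0, 0], [0, 0, 0, 0, 0, 0, 0], [0, 0, 0, 0, 0, 0, 0], [0, 0, 0, 0, 0, 0, 0], [0, 0, 0, 0, 0, 0, 0]])

```text
clock: 47.03
position: [0.5444, 0.0059, 0.0713]
ee_rot: [-0.554, 0.439, -0.439, 0.555]
ft_force: [-1.3, 0.6, -2.0]
grip_width: 0.268
```

```bash
python3 pend.py; python3 lens.py .5213 .1035;python3 go.py .6357 .2903 .14 13.34
```

```text
red | A106 px[332.7, 172.1] [0.5765, 0.0639] | A89 px[299.6, 231.8] [0.5773, 0.0626]
green | A105 px[347.9, 202.0] [0.4878, 0.0234] | A64 px[304.0, 208.8] [0.4886, 0.0213]
blue | A41 px[375.3, 200.5] [0.49, -0.0558] | A44 px[276.8, 202.7] [0.5016, -0.0619]
yellow | A32 px[341.1, 182.5] [0.5453, 0.0407] | A89 px[272.3, 222.3] [0.58, -0.0219]
black | A187 px[353.3, 159.5] [0.6123, 0.0022] A159 px[357.1, 184.4] [0.5383, -0.0054] A75 px[330.5, 185.6] [0.5369, 0.0717] A61 px[319.1, 190.6] [0.5233, 0.1051] | A172 px[281.6, 190.8] [0.446, -0.0831] A98 px[310.7, 204.6] [0.4627, 0.0273] A48 px[323.4, 224.7] [0.5222, 0.1022]
lens [0.5261 0.0838 0.0483] hit@.014 [0.5215 0.1031 0.014 ] dist 0.0396
lens err [-0.0002  0.0002  0.0003] ang off 0.71 d 0.0399
top lens px [327.  187.6] hit px [319.8 191.1]
scene lens px [316.4 212.5] hit px [323.8 224. ]
t 47.23 pos [0.5444 0.0059 0.0712] zyaw 13.29 down [ 0.001  0.001 -1.   ] F [-0.4 -0.5 -0.8] w 0.27 q [ 0.6   0.43 -0.82  1.82  0.36  1.05 -0.13]
shift [-0.2558 -0.0685  0.1543] turn [-0.0009 -0.0008 -0.0006] deg 0.1
```

Emit:
send_rows(motion=[[0, 0, -0.025, 0, 0, 0, 0], [0, 0, -0.06, 0, 0, 0, 0], [0, -0.02, -0.08, 0.012, 0, 0, 0], [0, -0.05, -0.085, 0.03, 0, 0, 0], [0, -0.083, -0.085, 0.05, 0, 0, 0], [0, -0.117, -0.085, 0.07, 0, 0, 0], [0, -0.15, -0.085, 0.09, 0, 0, 0], [0, -0.183, -0.085, 0.11, 0, 0, 0], [0, -0.217, -0.085, 0.131, 0, 0, 0], [0, -0.242, -0.085, 0.146, 0, 0, 0]])

```text
clock: 48.07
position: [0.6307, 0.2785, 0.1561]
ee_rot: [-0.554, 0.439, -0.438, 0.555]
ft_force: [-0.0, 0.2, -0.9]
grip_width: 0.268
```

Emit:
send_rows(motion=[[0, -0.011, 0, 0.007, 0, 0, 0], [0, -0.014, 0, 0.0085, 0, 0, 0], [0, -0.014, 0, 0.0085, 0, 0, 0], [0, -0.014, 0, 0.0085, 0, 0, 0]])

```text
clock: 48.4
position: [0.636, 0.2893, 0.1563]
ee_rot: [-0.554, 0.439, -0.439, 0.554]
ft_force: [0.2, -0.1, -1.4]
grip_width: 0.271
```

```bash
python3 go.py .6357 .2903 .09 13.34
python3 - <<'E'
from h import *
s=Cam("scene");crop(s,(310,130,460,310),3,"e1.png")
P=s.pts()
E
```

```text
t 48.4 pos [0.636  0.2893 0.1563] zyaw 13.24 down [ 0.001 -0.    -1.   ] F [ 0.2 -0.1 -1.4] w 0.271 q [ 0.03  0.67 -0.82  1.3   0.49  1.37 -0.54]
shift [-0.0011  0.0663 -0.0001] turn [-0.0006 -0.0017  0.0002] deg 0.1
```

View pics/e1.png

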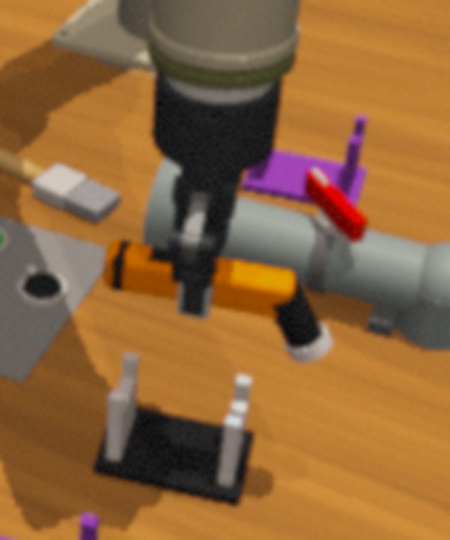

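Emit:
send_rows(motion=[[0, -0.001, 0.015, 0, 0, -0.002, 0], [0, -0.001, 0.035, 0, 0, -0.002, 0], [0, -0.001, 0.055, 0, 0, -0.002, 0], [0, -0.001, 0.07, 0, 0, -0.002, 0], [0, -0.001, 0.082, 0, 0, -0.002, 0], [0, -0.001, 0.092, 0, 0, -0.002, 0], [0, -0.001, 0.099, 0, 0, -0.002, 0], [0, -0.001, 0.103, 0, 0, -0.002, 0], [0, -0.001, 0.105, 0, 0, -0.002, 0], [0, -0.001, 0.105, 0, 0, -0.002, 0]])

```text
clock: 49.28
position: [0.6358, 0.2918, 0.0516]
ee_rot: [-0.554, 0.438, -0.438, 0.555]
ft_force: [-1.1, -0.3, -1.5]
grip_width: 0.271
```

```bash
python3 go.py .6357 .2903 .0507 13.34
python3 - <<'E'
from h import *
s=Cam("scene");crop(s,(310,130,460,310),3,"e2.png")
E
```

```text
t 49.28 pos [0.6358 0.2918 0.0516] zyaw 13.41 down [ 0.001  0.001 -1.   ] F [-1.1 -0.3 -1.5] w 0.271 q [ 0.01  0.77 -0.78  1.39  0.55  1.2  -0.58]
shift [ 0.0014  0.0009 -0.0004] turn [-0.0012  0.0013 -0.0008] deg 0.1
```

View pics/e2.png

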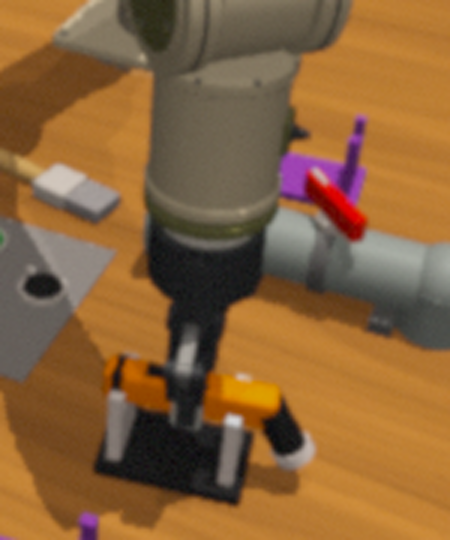

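The torch sits between the prongs of the black cradle (crop ~195,390). Settle the last millimetre, then release.

Emit:
send_rows(motion=[[0, 0.0013, 0, -0.0004, 0, 0.001, 0], [0, 0.0013, 0.0006, -0.0004, 0, 0.001, 0], [0, 0.0013, 0.001, -0.0004, 0, 0.001, 0], [0, 0.0013, 0.001, -0.0004, 0, 0.001, 0]])

```text
clock: 49.67
position: [0.6358, 0.2902, 0.0507]
ee_rot: [-0.554, 0.438, -0.439, 0.555]
ft_force: [-0.5, -0.0, 0.1]
grip_width: 0.272
```

```bash
python3 go.py .6357 .2903 .0507 13.34
```

```text
t 49.67 pos [0.6358 0.2902 0.0507] zyaw 13.34 down [ 0.001  0.001 -1.   ] F [-0.5 -0.   0.1] w 0.272 q [ 0.02  0.77 -0.78  1.39  0.55  1.2  -0.58]
shift [-0.0001  0.     -0.    ] turn [-0.0013  0.     -0.0006] deg 0.1
```

Weight is now off the wrist. Release and rise (open only to 75% while between the forks).

Emit:
send_rows(motion=[[29, 0, 0, 0, 0, 0, 0], [33, 0, 0, 0, 0, 0, 0], [45, 0, 0, 0, 0, 0, 0], [70, 0, 0, 0, 0, 0, 0], [80, 0, 0, 0, 0, 0, 0], [80, 0, 0, 0, 0, 0, 0], [80, 0, -0.015, 0, 0, 0, 0], [80, 0, -0.04, 0, 0, 0, 0], [80, 0, -0.08, 0, 0, 0, 0], [80, 0, -0.12, 0, 0, 0, 0]])

```text
clock: 50.5
position: [0.6348, 0.2899, 0.1723]
ee_rot: [-0.555, 0.439, -0.438, 0.555]
ft_force: [-0.0, 0.1, 0.2]
grip_width: 0.796
```

Emit:
send_rows(motion=[[80, 0, -0.04, 0, 0, 0, 0], [80, 0, -0.07, 0, 0, 0, 0], [80, 0, -0.07, 0, 0, 0, 0]])

```text
clock: 50.75
position: [0.6369, 0.292, 0.2498]
ee_rot: [-0.551, 0.437, -0.44, 0.559]
ft_force: [0.4, 0.6, 0.9]
grip_width: 0.8
```

```bash
python3 go.py .3995 .3155 .22 139.1
python3 - <<'E'
from h import *
s=Cam("scene");crop(s,(310,130,460,310),3,"e3.png")
t=Cam("top")
for c in(s,t):
    P=c.pts(); k=(P[...,2]>.077)&(P[...,2]<.089)&(np.hypot(P[...,0]-.636,P[...,1]-.2895)<.075);X=P[k]
    if len(X)>20: print(len(X),cv2.minAreaRect((X[:,:2]*1000).astype(np.float32)),np.percentile(X[:,2],[5,50,95]).round(4))
E
python3 dam.py
```

```text
t 50.75 pos [0.6369 0.292  0.2498] zyaw 13.35 down [ 0.01   0.006 -1.   ] F [0.4 0.6 0.9] w 0.8 q [ 0.02  0.62 -0.84  1.18  0.45  1.52 -0.51]
shift [-0.0776  0.0276 -0.2259] turn [-0.0105 -2.1947  0.0101] deg 125.8
528 ((636.0479125976562, 289.52703857421875), (25.591577529907227, 128.86444091796875), 13.093899726867676) [0.078  0.0829 0.0853]
61 ((623.1184692382812, 337.55029296875), (19.891809463500977, 30.319190979003906), 4.9087982177734375) [0.0784 0.0815 0.0839]
scene 172 [399.1 314.7] [81.3 17. ] 47.5 ang 49.9 -4.1 = opening
top 170 [399.1 315.6] [80.  13.8] 49.5 ang 49.30000000000001 -4.1 = opening
```

View pics/e3.png

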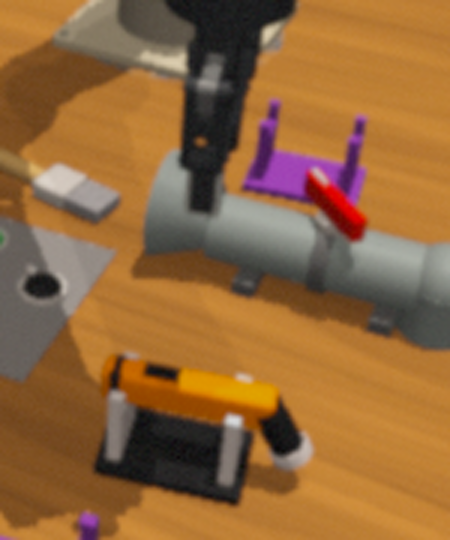

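Emit:
send_rows(motion=[[80, -0.01, 0.0, -0.03, -0.01, -0.12, 0.01], [80, -0.02, 0.0, -0.06, -0.01, -0.24, 0.01], [80, -0.03, 0.0, -0.09, -0.01, -0.36, 0.01], [80, -0.04, 0.0, -0.12, -0.01, -0.48, 0.01], [80, -0.05, 0.01, -0.15, -0.01, -0.6, 0.01], [80, -0.06, 0.01, -0.18, -0.01, -0.72, 0.01], [80, -0.07, 0.02, -0.21, -0.01, -0.84, 0.01], [80, -0.078, 0.028, -0.226, -0.01, -0.96, 0.01], [80, -0.078, 0.028, -0.226, -0.01, -1.08, 0.01], [80, -0.078, 0.028, -0.226, -0.01, -1.2, 0.01]])

```text
clock: 51.78
position: [0.3959, 0.3131, 0.2111]
ee_rot: [0.707, -0.051, 0.041, -0.704]
ft_force: [0.1, -0.2, -0.1]
grip_width: 0.797
```

```bash
python3 go.py .3995 .3155 .2 139.2
```

```text
t 51.78 pos [0.3959 0.3131 0.2111] zyaw 82.53 down [-0.014 -0.002 -1.   ] F [ 0.1 -0.2 -0.1] w 0.797 q [ 0.36  0.32 -1.28  1.74  0.3   1.33  0.45]
shift [0.0034 0.0111 0.0029] turn [-0.0027 -0.9891 -0.0141] deg 56.7
```

Emit:
send_rows(motion=[[80, 0.003, 0.01, 0.003, -0.003, -0.12, -0.014], [80, 0.003, 0.01, 0.003, -0.003, -0.24, -0.014], [80, 0.003, 0.01, 0.003, -0.003, -0.36, -0.014], [80, 0.003, 0.01, 0.003, -0.003, -0.48, -0.014], [80, 0.003, 0.01, 0.003, -0.003, -0.6, -0.014], [80, 0.003, 0.01, 0.003, -0.003, -0.72, -0.014], [80, 0.003, 0.01, 0.003, -0.003, -0.84, -0.014], [80, 0.003, 0.01, 0.003, -0.003, -0.95, -0.014], [80, 0.003, 0.01, 0.003, -0.003, -0.99, -0.014], [80, 0.003, 0.01, 0.003, -0.003, -0.99, -0.014]])

```text
clock: 52.62
position: [0.4003, 0.3158, 0.2013]
ee_rot: [-0.643, -0.293, 0.293, 0.644]
ft_force: [-0.3, -0.2, 0.7]
grip_width: 0.797
```

```bash
python3 go.py .3995 .3155 .084 139.2
```

```text
t 52.62 pos [0.4003 0.3158 0.2013] zyaw 138.94 down [-0.001  0.001 -1.   ] F [-0.3 -0.2  0.7] w 0.797 q [ 0.42  0.43 -1.42  1.75  0.44  1.34  1.33]
shift [-0.0008  0.1173  0.0003] turn [-0.0016 -0.0045  0.0005] deg 0.3
```

Emit:
send_rows(motion=[[80, -0.0008, 0.02, 0, -0.001, -0.004, 0], [80, -0.0008, 0.05, 0, -0.001, -0.004, 0], [80, -0.0008, 0.08, 0, -0.001, -0.004, 0], [80, -0.0008, 0.1, 0, -0.001, -0.004, 0], [80, -0.0008, 0.112, 0, -0.001, -0.004, 0], [80, -0.0008, 0.117, 0, -0.001, -0.004, 0], [60, -0.0008, 0.117, 0, -0.001, -0.004, 0]])

```text
clock: 53.2
position: [0.3999, 0.3159, 0.0847]
ee_rot: [-0.643, -0.294, 0.293, 0.644]
ft_force: [-0.3, -0.3, 0.6]
grip_width: 0.675
```

```bash
python3 go.py .3995 .3155 .084 139.2
python3 - <<'E'
from h import *
s=Cam("scene"); crop(s,(350,130,500,260),4,"f1.png")
E
```

```text
t 53.2 pos [0.3999 0.3159 0.0847] zyaw 139.03 down [ 0.     0.001 -1.   ] F [-0.3 -0.3  0.6] w 0.675 q [ 0.29  0.55 -1.27  1.88  0.58  1.15  1.23]
shift [-0.0006  0.0007  0.0001] turn [-0.0004 -0.003   0.0011] deg 0.2
```

View pics/f1.png

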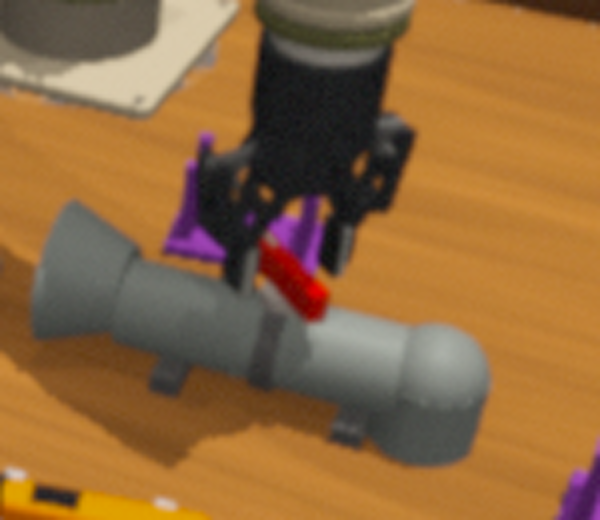

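The bar is between the fingers. Close on it, then turn it clockwise.

Emit:
send_rows(motion=[[30, 0, 0, 0, 0, 0, 0], [10, 0, 0, 0, 0, 0, 0], [0, 0, 0, 0, 0, 0, 0], [0, 0, 0, 0, 0, 0, 0], [0, 0, 0, 0, 0, 0, 0], [0, 0, 0, 0, 0, 0, 0], [0, 0, 0, 0, 0, 0, 0]], squeeze=40)

```text
clock: 53.83
position: [0.4003, 0.3168, 0.0864]
ee_rot: [-0.643, -0.295, 0.293, 0.644]
ft_force: [-3.1, 1.0, 6.1]
grip_width: 0.155
```

Emit:
send_rows(motion=[[0, 0, 0, 0, 0, 0.05, 0], [0, 0, 0, 0, 0, 0.13, 0], [0, 0, 0, 0, 0, 0.21, 0], [0, 0, 0, 0, 0, 0.29, 0], [0, 0, 0, 0, 0, 0.37, 0], [0, 0, 0, 0, 0, 0.45, 0], [0, 0, 0, 0, 0, 0.53, 0], [0, 0, 0, 0, 0, 0.61, 0], [0, 0, 0, 0, 0, 0.68, 0], [0, 0, 0, 0, 0, 0.72, 0]])

```text
clock: 54.67
position: [0.4008, 0.316, 0.0863]
ee_rot: [-0.705, -0.048, 0.046, 0.706]
ft_force: [-2.0, -3.6, 6.6]
grip_width: 0.153
```

```bash
python3 -c "
from go import *
o,M=st(); print(o['torque'])"
```

```text
t 54.67 pos [0.4008 0.316  0.0863] zyaw 97.57 down [ 0.003  0.001 -1.   ] F [-2.  -3.6  6.6] w 0.153 q [ 0.2   0.45 -1.13  1.88  0.46  1.1   0.6 ]
[-0.84001936  0.43460382  0.1328375 ]
```

Emit:
send_rows(motion=[[0, 0, 0, 0, 0, 0.02, 0], [0, 0, 0, 0, 0, 0.04, 0], [0, 0, 0, 0, 0, 0.055, 0], [0, 0, 0, 0, 0, 0.065, 0], [0, 0, 0, 0, 0, 0.065, 0]])

```text
clock: 55.08
position: [0.4008, 0.3159, 0.0863]
ee_rot: [-0.706, -0.026, 0.024, 0.707]
ft_force: [-2.1, -4.0, 8.1]
grip_width: 0.152
```

```bash
python3 -c "
from go import *
o,M=st(); print(o['torque'])"
```

```text
t 55.08 pos [0.4008 0.3159 0.0863] zyaw 94.03 down [ 0.003  0.001 -1.   ] F [-2.1 -4.   8.1] w 0.152 q [ 0.19  0.44 -1.12  1.89  0.45  1.09  0.54]
[-0.90211953  0.4132276   0.04809437]
```

Emit:
send_rows(motion=[[0, 0, 0, 0, 0, 0.01, 0], [0, 0, 0, 0, 0, 0.02, 0], [0, 0, 0, 0, 0, 0.03, 0], [0, 0, 0, 0, 0, 0.03, 0]])

```text
clock: 55.42
position: [0.4008, 0.3159, 0.0863]
ee_rot: [-0.707, -0.016, 0.014, 0.707]
ft_force: [-1.5, -3.6, 8.8]
grip_width: 0.154
```

```bash
python3 -c "
from go import *
o,M=st(); print(o['torque'])"
```

```text
t 55.42 pos [0.4008 0.3159 0.0863] zyaw 92.38 down [ 0.003  0.001 -1.   ] F [-1.5 -3.6  8.8] w 0.154 q [ 0.19  0.44 -1.11  1.89  0.45  1.09  0.52]
[-0.96175063  0.43483661  0.70183031]
```

The wrist torque jumped from 0.05 to 0.70 N·m, so the handle is on its stop. Release and rise.

Emit:
send_rows(motion=[[0, 0, 0, 0, 0, -0.01, 0], [15, 0, 0, 0, 0, -0.01, 0], [30, 0, 0, 0, 0, -0.01, 0], [50, 0, 0, 0, 0, -0.01, 0], [60, 0, 0, 0, 0, -0.01, 0], [60, 0, 0, 0, 0, -0.01, 0], [60, 0, -0.03, 0, 0, -0.01, 0], [60, 0, -0.07, 0, 0, -0.01, 0], [60, 0, -0.11, 0, 0, -0.01, 0], [60, 0, -0.15, 0, 0, -0.01, 0]])

```text
clock: 56.25
position: [0.3995, 0.3159, 0.237]
ee_rot: [-0.706, -0.019, 0.018, 0.707]
ft_force: [0.6, 0.8, 1.0]
grip_width: 0.601
```

Emit:
send_rows(motion=[[60, 0, -0.03, 0, 0, 0, 0], [60, 0, -0.06, 0, 0, 0, 0], [60, 0, -0.08, 0, 0, 0, 0], [60, 0, -0.08, 0, 0, 0, 0], [60, 0, -0.08, 0, 0, 0, 0]])

```text
clock: 56.67
position: [0.4003, 0.316, 0.316]
ee_rot: [-0.706, -0.019, 0.017, 0.708]
ft_force: [-0.1, -1.1, -0.2]
grip_width: 0.601
```

```bash
python3 dam.py; python3 pend.py; python3 go.py
python3 - <<'E'
from h import *
for n in("scene","top"):
    cv2.imwrite(f"pics/z_{n}.png",Cam(n).bgr)
s=Cam("scene");P=s.pts(); k=(P[...,2]>.077)&(P[...,2]<.089)&(np.hypot(P[...,0]-.636,P[...,1]-.2895)<.075);X=P[k]
print("torch",len(X),cv2.minAreaRect((X[:,:2]*1000).astype(np.float32)))
k=(P[...,2]>.055)&(P[...,2]<.072)&(np.hypot(P[...,0]-.404,P[...,1]+.308)<.055);X=P[k]; print("pot lid",cv2.minAreaRect((X[:,:2]*1000).astype(np.float32)))
E
```

```text
scene 132 [399.7 315. ] [81.2 13.7] 3.6 ang 3.6 -4.1 = opening
top 63 [402.7 315.4] [72.5 13.5] 3.2 ang 6.800000000000011 -4.1 = opening
red | A106 px[332.7, 172.1] [0.5765, 0.0638] | A88 px[299.6, 231.9] [0.5775, 0.0627]
green | A107 px[347.9, 202.1] [0.4877, 0.0234] | A61 px[304.1, 209.0] [0.489, 0.0218]
blue | A107 px[376.4, 197.9] [0.4973, -0.0593] | A59 px[277.7, 202.1] [0.498, -0.0611]
yellow | A97 px[361.6, 170.1] [0.58, -0.0206] | A81 px[272.2, 222.4] [0.5803, -0.0218]
black | A82 px[319.4, 190.8] [0.5227, 0.1042] | A48 px[323.5, 224.7] [0.5221, 0.1024]
t 56.87 pos [0.3997 0.3153 0.3143] zyaw 92.94 down [ 0.     0.001 -1.   ] F [ 0.2 -0.3  0.5] w 0.604 q [ 0.37  0.21 -1.27  1.58  0.2   1.5   0.72]
torch 526 ((635.8463745117188, 289.7809753417969), (25.52025032043457, 128.21591186523438), 13.479174613952637)
pot lid ((405.8460388183594, -307.6582946777344), (74.5031967163086, 69.44234466552734), 39.781768798828125)
```

View pics/z_scene.png

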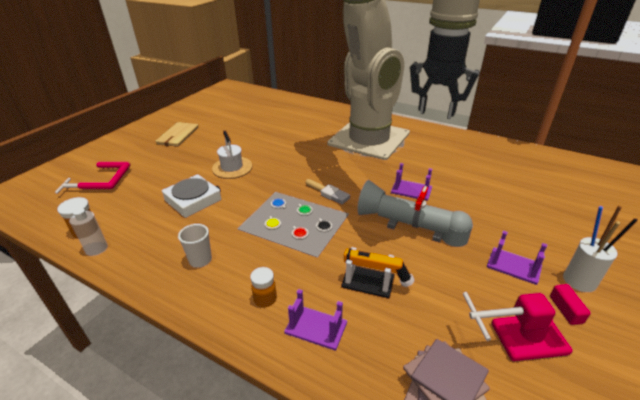

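View pics/z_top.png

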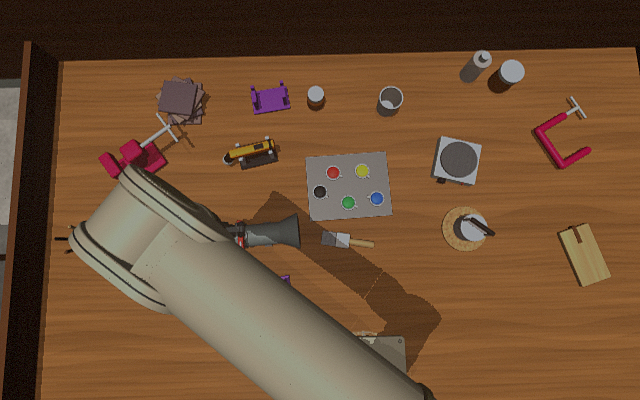

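The damper (scene 421,198) sits square across the pipe, the torch is back in the black cradle (375,270), and the pot is on the cork (230,160). Everything else is where it was, and the arm is clear. Handing in.

```bash
python3 -c "
from workcell import *
print(hand_in())"
```

```text
the job is handed in; nothing more can be done
None
```

The whole job was done in the order asked and handed in at about 57 s on the robot's clock.

- **Damper, first setting:** I turned it from about 14° to half open. It measured 44–46° in both views.
- **Pot:** I lifted it by its handle and stood it upright on the cork, within about 2 mm of the centre.
- **Curing:** All five pendants were present. I cured red, green, blue, yellow and black in that order. Each hold was a little over 4 s, with the lens worked out at about 40 mm and the beam within about 1° of the measured dome centre.
- **Black pendant:** It was knocked about 4 cm aside while I was curing blue, so I measured it again and cured it at its new position.
- **Torch and damper at the end:** The torch went back in its cradle within about 1 mm of where it lay. I then turned the damper to its stop, where the wrist torque rose from 0.05 to 0.70 N·m.

**Last checks:**
- The scene view puts the damper within 0.5° of shut. The top view was partly blocked by the arm: its outline fit gave about 1° of shut and its other fit about 3° open. I relied on the scene view and the felt stop.
- The four other pendants had not moved.
- The jar, cup and brush look unmoved in the final pictures; I did not measure them.
- Lens distance and aim come from the arm's pose and the torch's given size, checked only roughly in the images, because no visible beam showed in the pictures.

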